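# Reload the conditioning bay and lock the samples in

## Task

Reload the sample carrier: stand every used jar (orange cap) from the carrier upright in the yellow returns tray, and stand every fresh jar (blue cap) upright in a pocket of its own in the carrier. Then lay the retaining bar across the two saddles above the jars, between the cheeks, turn the red lock collar all the way to its locked mark over the bar, and push the carrier fully home into the bay. Leave everything else on the bench where it is.

Things in the scene. Friction and masses are not known exactly. Their poses are not given: they have to be found in the camera images.
- bay: Fixed white housing, 300 wide (x), 270 deep (y), 178 mm high, blue control panel, on the robot's left; its open mouth (264 wide, 14 to 162 mm high) faces its own -y, the robot's right. Origin on the table below the centre of the mouth plane; x along the mouth, away from the robot; y into the housing.
- carrier (a joint): How far (m) the sliding carrier is out of the bay, along the bay's -y: 0 = fully home at its stop, 0.23 at the start. Stiff: 4 N friction plus 12 N per m/s. A steel tray 200 wide (x), 236 mm long (y), with a blue front panel at -y (240 wide, outer face at carrier y = -118, top 108 mm above the table). Carrier x, y count from pocket 1; pockets lie in a row along y, a saddle block at each end.
- pocket0 (a point): Floor centre of pocket 0 (nearest the front panel) in the carrier: square recess about 50 x 54 mm with grey walls 18 mm high, pitch 52 mm, floor 20 mm above the table. Axes as the bay's.
- pocket1 (a point): Floor centre of pocket 1 (middle) in the carrier: square recess about 50 x 54 mm with grey walls 18 mm high, pitch 52 mm, floor 20 mm above the table. Axes as the bay's.
- pocket2 (a point): Floor centre of pocket 2 (nearest the back) in the carrier: square recess about 50 x 54 mm with grey walls 18 mm high, pitch 52 mm, floor 20 mm above the table. Axes as the bay's.
- seat (a point): Where the bar's origin belongs: midway between the saddles at the height of their tops, 96 mm above the table; axes as the bay's, bar along y. Saddle blocks at carrier y = -94 and +94 (32 mm long); black cheeks 12 mm high leave a 36 mm gap in x for the bar; end plates at y = -110 and +110 rise as high. Jars in the pockets end 6 mm below the bar.
- push_handle (a point): Middle of the steel bar handle (110 mm along x, about 10 mm thick) that stands 35 mm out of the carrier's front panel, 85 mm above the table; axes as the bay's. Pushing it (or the panel) along the bay's +y slides the carrier home.
- collar (a joint): Turn (rad) of the red lock collar, a captive ring on the front saddle block, about a vertical axis at carrier x = +55, y = -102 mm. 0 = open, arm to the bay's -y (yellow mark); turns clockwise from above to a stop at 1.571 = locked, arm to the bay's -x over the bar's end (green mark). Starts at 0 to 0.25. Friction 0.05 N m; stays where left.
- collar_grip (a point): On the collar's axis, 134 mm above the table, in the middle of its upright grip fin: 12 mm thick along y, 40 mm long along x, 122 to 146 mm high. The flat arm below it is 18 wide, 7 thick, 66 mm long from the axis and passes 5 mm above the laid bar. Axes turn with the collar; the arm points along -y of this point.
- bar: Loose retaining bar, aluminium, 26 x 210 x 14 mm, length along its y, 0.25 kg, with a black grip rib 18 x 60 mm (long along y) standing from 14 to 36 mm above its underside. Origin at the centre of its underside, z up. Starts flat on the table; either end may go to the front.
- fresh0: Fresh sample jar: steel with a BLUE cap, starts upright on the table, 40 mm across, 70 mm tall, 0.22 kg. Origin at the centre of its underside, z up its axis. May be absent.
- fresh1: Fresh sample jar: steel with a BLUE cap, starts upright on the table, 40 mm across, 70 mm tall, 0.22 kg. Origin at the centre of its underside, z up its axis. May be absent.
- fresh2: Fresh sample jar: steel with a BLUE cap, starts upright on the table, 40 mm across, 70 mm tall, 0.22 kg. Origin at the centre of its underside, z up its axis. May be absent.
- used0: Used sample jar: steel with an ORANGE cap, starts upright in a pocket of the carrier, 40 mm across, 70 mm tall, 0.22 kg. Origin at the centre of its underside, z up its axis. May be absent.
- used1: Used sample jar: steel with an ORANGE cap, starts upright in a pocket of the carrier, 40 mm across, 70 mm tall, 0.22 kg. Origin at the centre of its underside, z up its axis. May be absent.
- used2: Used sample jar: steel with an ORANGE cap, starts upright in a pocket of the carrier, 40 mm across, 70 mm tall, 0.22 kg. Origin at the centre of its underside, z up its axis. May be absent.
- returns: Fixed yellow returns tray on the robot's right, 180 (x) x 125 (y) x 25 mm high, 5 mm walls and floor, open on top. Origin below its centre, on the table.
- beaker: Beside the task's things; leave it alone. Origin at the underside of this glass beaker, 56 mm wide, 65 mm high, which stands among the fresh jars.
- brush: Beside the task's things; leave it alone. Origin in the middle of the underside of this cleaning brush.
- clamp: Beside the task's things; leave it alone. Origin at the underside of this red clamp boss, 35 mm, with a steel rod 120 mm long.
Not all that is in view belongs to the job. Leave any turquoise look-alike of the fresh0 alone. Leave any pink look-alike of the bar alone.

How it is judged:
By the outcome, as a careful person would: the job done as asked, in the order asked, and still so for the second after the job is handed in, with the robot touching nothing.
Of used0, used1, used2 only 2 to 3 are there at a start; the rules pass over those that are not, and their reading is None.
Of fresh0, fresh1, fresh2 only 2 to 3 are there at a start; the rules pass over those that are not, and their reading is None.
At some moment in a run one of bar may be knocked a few centimetres aside while the robot is not near it.
It also fails if it takes over 208 s, if anything falls off the work surface, if the arm or the gripper's body presses on something with over 40 N, if the wrist force passes 120 N, or if a joint passes its speed limit or range.

## Robot

A 6-joint arm with a two-finger parallel gripper is mounted at the origin on the work surface. World frame = base frame: x ahead of the robot, y to its left, z up, the work surface at z = 0. Lengths are in m, angles in rad, forces in N, time in s.
With the tool pointing down it reaches from about 0.375 to 0.975 m from the base axis. Payload 3.8 kg.
Tool frame: the origin (TCP) lies at the very end of the fingers, on their centre line; the grasp point (between the pads) lies 19 mm behind it; z points along the fingers, y is the line along which they close (so a half turn about z gives the same grasp; the last joint's range is limited). The gripper opens to 85 mm and grips with 20 to 120 N. Pads are 22 mm wide; open, the fingers measure 114 mm over their backs; the gripper's body (76 mm by 85 mm) begins 54 mm behind the grasp point. The pads swing forward as they close: fully open they stand 13 mm farther back than shut.
Start: joints at [-1.26, 0.264, 1.604, -0, 1.274, -0.037], TCP at [0.23, -0.635, 0.231] pointing down, gripper open.
Joint ranges: [-2.63, 2.63], [-0.94, 2.18], [0.31, 2.57], [-1.31, 4.45], [0, 2.66], [-2.55, 2.55]. Speed limits (rad/s): [2.57, 2.57, 3.14, 3.14, 3.14, 3.14].

## Interface

Orientations are given as a rotation vector (axis times angle).
In Python, from workcell import bot, vision gives the robot as it stands. The module is installed in compiled form; this text tells all that it offers.
- The arm moves only by the tool play_rows, never from a script. Its argument "moves" is a list that holds one entry, the list of rows, each a list of 7 numbers: the turn, a rotation vector about the tool's x, y, z as a fraction of full scale, then the shift along the tool's x, y, z as a fraction of full scale, then the finger opening in mm, from 0 to 85.4. In form: [[[ax, ay, az, x, y, z, jaw], ...]]. A call has 1 to 5 rows; each row shifts and turns the commanded pose from where the row before left it, along the tool's axes as they then stand; what a row does not reach is not made up. Full scale, the value 1, is 0.1 m for a shift and 0.5 rad for a turn. A row lasts 1/12 s, in which the tool goes at most 41.7 mm and 7.16 degrees, less where a joint would pass 70% of its speed; a pose out of reach is approached as far as the arm can. A call with a number of a shift or a turn outside -1 to 1 is refused whole. A call with a gripper value outside its range is refused whole. The fingers move at their own pace and stop on an object; "newtons" is the grip in N (left out, the last holds). Time passes only in rows, so rows that do not move let the fingers close. It gives the time, the measured TCP pose, the force, the opening and the grip force at its end, in the units of the state.
- bot.read_state(): the state, without advancing time (a new reading comes with each control period).
- vision.read_camera(name): name is "side" or "top" or "wrist"; returns a dict with "image" (384x512x3 uint8, red, green, blue), "depth" (384x512 float32, m along the optical axis (not along the pixel's ray), 0 where there is no reading), "K" (3x3 intrinsics, pixels), "R" (3x3) and "t" (3): a world point X has camera coordinates R X + t. Camera axes: x right, y down, z forward; pixel columns grow to the right and rows downward; lengths in m; the calibration is good to about 2 mm. A picture is of the moment at which its call begins.
- bot.finish_job(): hands the job in; it is judged then, once.
The state is a dict: "time": time; "q": joint angles; "joint_vel": joint speeds; "joint_torque": joint torques, N m; "tool_pos": TCP position; "tcp_rot": TCP orientation; "wrist_force": force on the tool from outside, world axes, zero at the start; "torque": the same for the moment, N m; "width": opening from 0.0 (shut) to 1.0 (fully open); "grip_force": force on a finger pad.
Only numpy, scipy, OpenCV 4.12 (cv2) and the standard library are available. Lean on these libraries where they do the work, as an engineer would, in place of code of your own. Each camera call takes 0.05 s, during which the arm holds its last target. There are 200 camera calls.

## Working session

There is one attempt and no reset: what is moved stays moved. The work goes in short steps, Python scripts to look and compute and a tool call to move; the robot and the scene stay as the last step left them, time stands still between calls to the robot, and variables do not carry over. Pictures are saved under pics/ and viewed, at most 14 in all, crops included, and the job is handed in when it is done.

Besides the shell and the picture viewer there is one more tool, called after "Request:" as name(argument=value, ...), one argument or row to a line, values as JSON. play_rows: Moves the arm, as the interface text tells. Its arguments: {"type":"object","properties":{"moves":{"type":"array","items":{"type":"array","items":{"type":"array","items":{"type":"number"}}}},"newtons":{"type":"number"}},"required":["moves"]}

```bash
mkdir -p pics && cat > h.py <<'E'
import numpy as np, cv2
from workcell import bot, vision
from scipy.spatial.transform import Rotation as Ro
def cam(n):
    c=vision.read_camera(n); c['P']=c['K']@np.hstack([c['R'],np.reshape(c['t'],(3,1))]); return c
def save(c,name): cv2.imwrite('pics/'+name+'.png',c['image'][:,:,::-1])
def ray(c,uv,z):
    o=-c['R'].T@c['t']; d=c['R'].T@np.linalg.solve(c['K'],[uv[0],uv[1],1.]); return o+d*(z-o[2])/d[2]
def cloud(c):
    h,w=c['depth'].shape; v,u=np.mgrid[:h,:w]; d=c['depth']
    p=np.stack([u*d,v*d,d],-1)@np.linalg.inv(c['K']).T
    return (p-c['t'])@c['R']
def tri(c1,a,c2,b):
    X=cv2.triangulatePoints(c1['P'],c2['P'],np.float64(a).reshape(2,1),np.float64(b).reshape(2,1))[:,0]; return X[:3]/X[3]
def st():
    s=bot.read_state(); print('t',round(s['time'],2),'p',np.round(s['tool_pos'],4),'w',round(s['width'],3),'g',np.round(s['grip_force'],1),'F',np.round(s['wrist_force'],1))
    print(np.round(Ro.from_rotvec(s['tcp_rot']).as_matrix(),3).tolist(),np.round(s['q'],2)); return s
E
python3 - <<'E'
from h import *
st()
for n in ['top','side','wrist']:
    c=cam(n); save(c,n+'0'); print(n,np.round(-c['R'].T@c['t'],3),np.round(c['R'],2).tolist(),c['K'][0])
    np.savez('pics/'+n+'0.npz',**c)
E
```

```text
t 0.0 p [ 0.2298 -0.6339  0.2299] w 1.005 g 0.0 F [ 0.7  0.1 -0.2]
[[0.94, 0.341, -0.001], [0.341, -0.94, 0.002], [0.0, -0.002, -1.0]] [-1.26  0.26  1.61 -0.    1.27 -0.04]
top [0.241 0.026 1.175] [[0.03, -1.0, 0.0], [-0.98, -0.03, -0.21], [0.21, 0.0, -0.98]] [370.19326291   0.         260.5649697 ]
side [ 0.947 -0.444  1.101] [[0.72, 0.69, -0.0], [0.57, -0.6, -0.57], [-0.39, 0.41, -0.82]] [416.57779908   0.         256.68915579]
wrist [ 0.295 -0.611  0.372] [[0.34, -0.94, -0.0], [-0.9, -0.33, 0.28], [-0.26, -0.09, -0.96]] [316.38779104   0.         255.55588549]
```

View pics/top0.png

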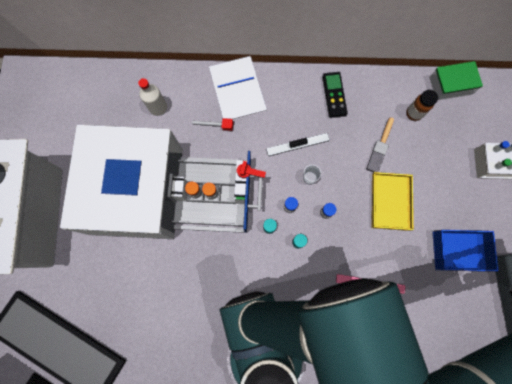

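View pics/side0.png

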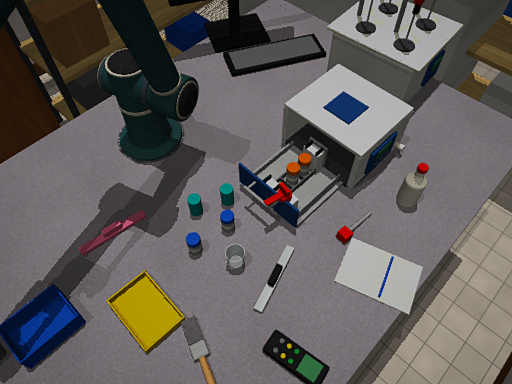

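```bash
python3 - <<'E'
from h import *
T=dict(np.load('pics/top0.npz')); S=dict(np.load('pics/side0.npz'))
def comps(c,lo,hi,amin=15):
    hsv=cv2.cvtColor(c['image'],cv2.COLOR_RGB2HSV)
    m=cv2.inRange(hsv,lo,hi); n,l,s,ce=cv2.connectedComponentsWithStats(m)
    X=cloud(c)
    for i in range(1,n):
        if s[i,4]>amin:
            p=X[l==i]; zt=np.percentile(p[:,2],90); q=p[p[:,2]>zt-.006]
            print('  px',np.round(ce[i],1),'a',s[i,4],'ztop',round(zt,4),'med',np.round(np.median(q,0),3),'mid',np.round((q.max(0)+q.min(0))/2,3),'ext',np.round(np.ptp(q,axis=0),3))
for nm,lo,hi in [('blue',(108,150,60),(125,255,255)),('orange',(5,150,80),(17,255,255)),('turq',(80,100,60),(97,255,255)),('red',(0,170,80),(4,255,255)),('yellow',(22,150,80),(32,255,255))]:
    for k,c in (('top',T),('side',S)): print(nm,k); comps(c,lo,hi)
a=cv2.resize(T['image'][140:250,150:350],(800,440),interpolation=cv2.INTER_CUBIC)
b=cv2.resize(S['image'][130:230,230:350],(720,600),interpolation=cv2.INTER_CUBIC)
cv2.imwrite('pics/a.png',a[:,:,::-1]); cv2.imwrite('pics/b.png',b[:,:,::-1])
E
```

```text
blue top
  px [504.6 144.4] a 43 ztop 0.1161 med [ 0.644 -0.709  0.113] mid [ 0.646 -0.709  0.114] ext [0.022 0.02  0.008]
  px [248.6 157.9] a 20 ztop 0.1091 med [0.581 0.066 0.108] mid [0.583 0.067 0.107] ext [0.034 0.004 0.006]
  px [121.1 176.7] a 1124 ztop 0.1831 med [0.494 0.415 0.181] mid [0.392 0.245 0.676] ext [0.302 0.438 0.998]
  px [246.1 203.3] a 115 ztop 0.1098 med [0.445 0.07  0.107] mid [0.444 0.07  0.108] ext [0.152 0.008 0.009]
  px [291.  203.4] a 129 ztop 0.0723 med [ 0.454 -0.065  0.07 ] mid [ 0.455 -0.065  0.071] ext [0.038 0.037 0.009]
  px [329.  209.3] a 129 ztop 0.0723 med [ 0.439 -0.181  0.07 ] mid [ 0.439 -0.181  0.072] ext [0.038 0.037 0.011]
  px [463.3 249.6] a 1992 ztop 0.0574 med [ 0.326 -0.582  0.059] mid [ 0.314 -0.327  0.613] ext [0.146 0.708 1.124]
blue side
  px [191.3  22.2] a 369 ztop -0.3964 med [-0.879  0.885 -0.399] mid [-0.004  0.265  0.35 ] ext [1.903 1.418 1.504]
  px [345.9 107.1] a 689 ztop 0.1831 med [0.501 0.415 0.181] mid [0.699 0.011 0.639] ext [0.496 0.91  0.924]
  px [383.5 143.7] a 78 ztop 0.1416 med [0.656 0.403 0.139] mid [0.8 
[... 3229 characters left out ...]
op
  px [340.6  99.2] a 16 ztop 0.029 med [ 0.821 -0.233  0.028] mid [ 0.822 -0.232  0.027] ext [0.015 0.011 0.007]
  px [332.4 100. ] a 17 ztop 0.0292 med [ 0.818 -0.203  0.027] mid [ 0.819 -0.203  0.027] ext [0.016 0.013 0.005]
  px [392.2 201.1] a 2173 ztop 0.0216 med [ 0.472 -0.373  0.023] mid [ 0.407 -0.215  0.595] ext [0.332 0.483 1.159]
yellow side
  px [145.5 310.9] a 3091 ztop 0.0229 med [ 0.507 -0.407  0.024] mid [ 0.67  -0.394  0.559] ext [0.554 0.131 1.084]
  px [288.8 345.6] a 21 ztop 0.0291 med [ 0.821 -0.205  0.028] mid [ 0.821 -0.205  0.028] ext [0.01  0.011 0.006]
  px [282.7 355.3] a 23 ztop 0.029 med [ 0.826 -0.233  0.028] mid [ 0.826 -0.232  0.029] ext [0.01  0.012 0.009]
```

View pics/a.png

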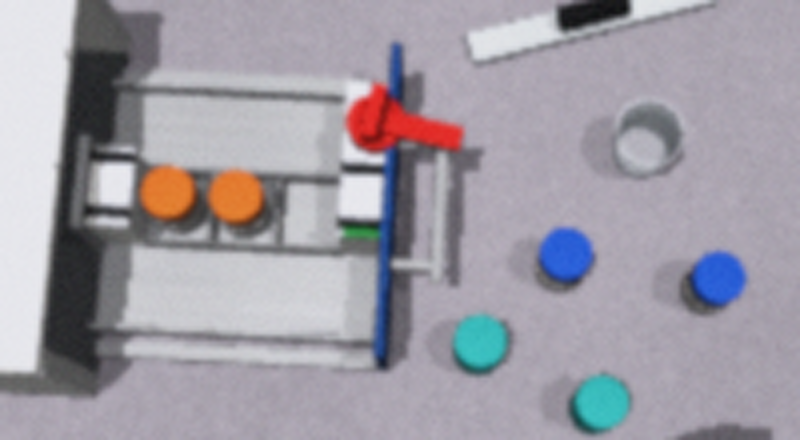

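View pics/b.png

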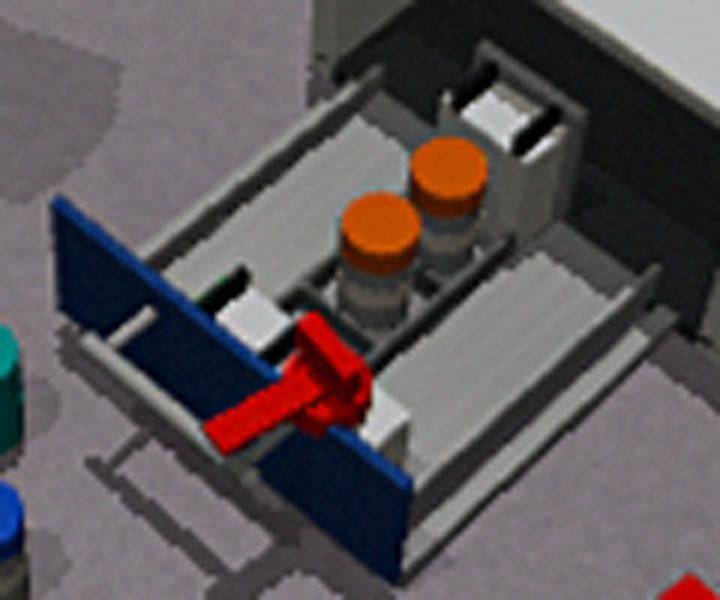

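Request:
play_rows(
  moves=[
    [[0,0,-0.24,0,0,-0.14,85],[0,0,-0.24,0,0,-0.14,85],[0,0,-0.24,0,0,-0.14,85],[0,0,-0.24,0,0,-0.14,85],[0,0,-0.24,0,0,-0.14,85]],
  ],
)

```text
time: 0.57
tool_pos: [0.23, -0.6343, 0.3013]
tcp_rot: [-2.79, -1.442, -0.0]
wrist_force: [-0.1, -0.3, 0.8]
width: 0.992
grip_force: 0.0
```

Request:
play_rows(
  moves=[
    [[0,0,-0.24,0,0,0,85],[0,0,-0.24,0,0,0,85],[0,0,-0.24,0,0,0,85],[0,0,-0.24,0,0,0,85],[0,0,-0.24,0,0,0,85]],
  ],
)

```text
time: 0.98
tool_pos: [0.23, -0.6343, 0.3007]
tcp_rot: [-2.24, -2.202, -0.001]
wrist_force: [0.3, -0.0, 0.8]
width: 0.993
grip_force: 0.0
```

Request:
play_rows(
  moves=[
    [[0,0,-0.04,0.36,0.13,0,85],[0,0,0,0.36,0.13,0,85],[0,0,0,0.36,0.13,0,85],[0,0,0,0.36,0.13,0,85],[0,0,0,0.36,0.13,0,85]],
  ],
)

```text
time: 1.4
tool_pos: [0.2964, -0.4532, 0.3007]
tcp_rot: [-2.225, -2.217, -0.001]
wrist_force: [1.1, 0.1, -0.0]
width: 0.993
grip_force: 0.0
```

Request:
play_rows(
  moves=[
    [[0,0,0,0.36,0.13,0,85],[0,0,0,0.36,0.13,0,85],[0,0,0,0.36,0.13,0,85],[0,0,0,0.36,0.13,0,85],[0,0,0,0.36,0.13,0,85]],
  ],
)

```text
time: 1.82
tool_pos: [0.3618, -0.2733, 0.301]
tcp_rot: [-2.225, -2.217, -0.0]
wrist_force: [0.9, 0.2, 0.7]
width: 0.996
grip_force: 0.0
```

Request:
play_rows(
  moves=[
    [[0,0,0,0.36,0.13,0,85],[0,0,0,0.36,0.13,0,85],[0,0,0,0.36,0.13,0,85],[0,0,0,0.36,0.13,0,85],[0,0,0,0.36,0.13,0,85]],
  ],
)

```text
time: 2.23
tool_pos: [0.4274, -0.0935, 0.3012]
tcp_rot: [2.225, 2.218, 0.0]
wrist_force: [1.0, -0.4, 1.2]
width: 0.997
grip_force: 0.0
```

Request:
play_rows(
  moves=[
    [[0,0,0,0.36,0.13,0,85],[0,0,0,0.36,0.13,0,85],[0,0,0,0.36,0.13,0,85],[0,0,0,0.36,0.13,0,85],[0,0,0,0.0,0.0,0,85]],
  ],
)

```text
time: 2.65
tool_pos: [0.481, 0.0542, 0.3009]
tcp_rot: [-2.217, -2.223, -0.004]
wrist_force: [0.2, 0.8, 0.2]
width: 0.998
grip_force: 0.0
```

```bash
python3 - <<'E'
from h import *
st()
for n in ['top','side','wrist']:
    c=cam(n); np.savez('pics/'+n+'1.npz',**c)
save(c,'wrist1'); print(np.round(-c['R'].T@c['t'],3))
E
```

```text
t 2.65 p [0.481  0.0542 0.3009] w 0.998 g 0.0 F [0.2 0.8 0.2]
[[-0.003, 1.0, 0.0], [1.0, 0.003, 0.003], [0.003, 0.0, -1.0]] [ 0.06 -0.14  1.91  0.    1.38  0.05]
[0.479 0.119 0.443]
```

View pics/wrist1.png

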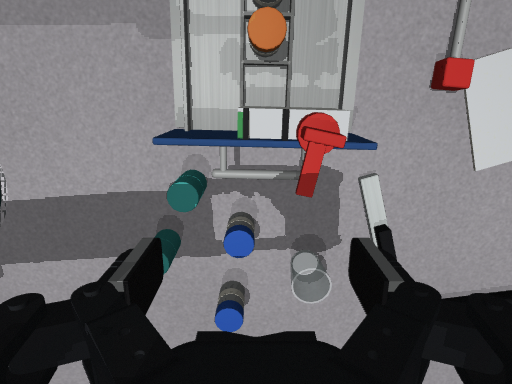

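Request:
play_rows(
  moves=[
    [[0,0,0,0.35,0.0,0,85],[0,0,0,0.35,0.0,0,85],[0,0,0,0.35,0.0,0,85],[0,0,0,0.15,0.0,0,85],[0,0,0,0,0,0,85]],
  ],
)

```text
time: 3.22
tool_pos: [0.48, 0.1693, 0.3011]
tcp_rot: [-2.223, -2.218, -0.0]
wrist_force: [-0.1, 0.1, -0.5]
width: 1.0
grip_force: 0.0
```

```bash
python3 - <<'E'
from h import *
st()
c=cam('wrist'); np.savez('pics/wrist2.npz',**c)
save(c,'wrist2'); print(np.round(-c['R'].T@c['t'],3))
E
```

```text
t 3.22 p [0.48   0.1693 0.3011] w 1.0 g 0.0 F [-0.1  0.1 -0.5]
[[0.002, 1.0, -0.0], [1.0, -0.002, 0.001], [0.001, -0.0, -1.0]] [ 0.29 -0.09  1.86  0.    1.37  0.29]
[0.48  0.238 0.443]
```

View pics/wrist2.png

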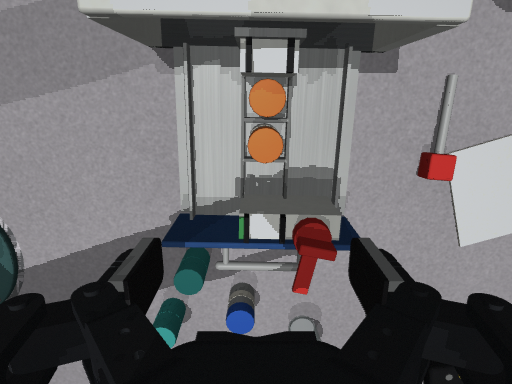

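```bash
cat > m1.py <<'E'
from h import *
def cl(c,mask,amin=12,name=''):
    n,l,s,ce=cv2.connectedComponentsWithStats(mask.astype(np.uint8)); X=cloud(c)
    for i in range(1,n):
        if s[i,4]>=amin:
            p=X[l==i]; r=cv2.minAreaRect(np.float32(p[:,:2]*1000)); print(name,'px',np.round(ce[i]),'n',s[i,4],'mean',np.round(p.mean(0),4),'mid',np.round((np.percentile(p,1,0)+np.percentile(p,99,0))/2,4),'rect',np.round(r[0],1),np.round(r[1],1),round(r[2],1))
E
python3 - <<'E'
from m1 import *
for f in ['wrist2','wrist1','top1']:
    c=dict(np.load(f'pics/{f}.npz')); X=cloud(c); hsv=cv2.cvtColor(c['image'],cv2.COLOR_RGB2HSV); z=X[...,2]
    roi=(X[...,0]>.36)&(X[...,0]<.62)&(X[...,1]>-.05)&(X[...,1]<.33)
    print(f)
    cl(c,roi&(abs(z-.108)<.005)&(hsv[...,2]<60)&(hsv[...,1]<120),name='cheek')
    cl(c,roi&(abs(z-.096)<.005)&(hsv[...,2]>150)&(hsv[...,1]<60),name='saddle')
    cl(c,roi&(abs(z-.090)<.005)&(hsv[...,0]<20)&(hsv[...,1]>150),name='used')
    cl(c,roi&(abs(z-.108)<.004)&(abs(hsv[...,0].astype(int)-113)<10)&(hsv[...,1]>120),name='panel')
    cl(c,roi&(abs(z-.146)<.004)&(hsv[...,0]<5)&(hsv[...,1]>150),name='fin')
    cl(c,roi&(abs(z-.116)<.006)&(hsv[...,0]<5)&(hsv[...,1]>150),name='arm')
    cl(c,roi&(abs(z-.088)<.006)&(X[...,1]<.065)&(hsv[...,1]<60),name='handle')
    roi=(X[...,0]>.36)&(X[...,0]<.62)&(X[...,1]>-.3)&(X[...,1]<.03)
    cl(c,roi&(abs(z-.07)<.004)&(abs(hsv[...,0].astype(int)-113)<10)&(hsv[...,1]>120),name='fresh')
    print()
E
```

```text
wrist2
cheek px [248.  54.] n 211 mean [0.4728 0.2785 0.1076] mid [0.4728 0.2784 0.1076] rect [472.8 278.5] [32.1  5. ] 89.5
cheek px [289.  53.] n 252 mean [0.5132 0.2791 0.1073] mid [0.5064 0.2778 0.1065] rect [505.  277.9] [32.3 24.7] 88.9
cheek px [246. 229.] n 135 mean [0.4686 0.0915 0.1076] mid [0.4685 0.0908 0.1068] rect [468.5  90.5] [32.   4.7] 89.5
cheek px [282. 229.] n 148 mean [0.5101 0.091  0.1073] mid [0.5102 0.0898 0.1062] rect [510.2  89.6] [32.2  5.9] 88.9
saddle px [242.  40.] n 14 mean [0.4664 0.2924 0.0958] mid [0.4666 0.2923 0.0959] rect [466.6 292.3] [3.1 3. ] 1.7
saddle px [242.  60.] n 118 mean [0.4659 0.2742 0.0957] mid [0.4663 0.2739 0.0955] rect [466.  273.9] [21.3  5.2] 86.9
saddle px [270.  60.] n 811 mean [0.4944 0.274  0.0957] mid [0.4941 0.2738 0.0957] rect [494.2 273.8] [23.3 34.1] 89.8
saddle px [296.  61.] n 96 mean [0.5211 0.2727 0.0957] mid [0.5212 0.2723 0.0957] rect [521.3 271.9] [ 4.5 21.1] 0.9
saddle px [263. 226.] n 668 mean [0.4887 0.0896 0.0957] mid [0.4896 0.0901 0.0956] rect [490.   89.9] [31.7 34.1] 89.6
saddle px [290. 224.] n 145 mean
[... 3426 characters left out ...]
 187.] n 12 mean [0.4934 0.2006 0.0896] mid [0.4931 0.2006 0.09  ] rect [493.5 201. ] [ 5.4 19. ] 71.0
panel px [246. 202.] n 19 mean [0.4463 0.0708 0.1079] mid [0.445  0.0703 0.1076] rect [445.   70.1] [21.5  6. ] 1.6
arm px [261. 174.] n 19 mean [0.5305 0.0283 0.1205] mid [0.5312 0.0283 0.1201] rect [530.4  28.1] [12.  19.4] 20.8
handle px [258. 194.] n 121 mean [0.4763 0.0348 0.0891] mid [0.483  0.0452 0.0879] rect [478.9  34.8] [35.1 95.8] 72.6
fresh px [295. 203.] n 42 mean [ 0.456  -0.0763  0.0696] mid [ 0.4556 -0.0759  0.0698] rect [456.7 -77. ] [34.7 14.3] 6.8
fresh px [329. 209.] n 121 mean [ 0.4393 -0.1814  0.0699] mid [ 0.4394 -0.1809  0.0699] rect [ 438.7 -181.3] [36.5 36.9] 31.3
```

Request:
play_rows(
  moves=[
    [[0,0,0,0.33,0.06,0,75],[0,0,0,0.34,0.06,0,75],[0,0,0,0,0,0.38,75],[0,0,0,0,0,0.38,75],[0,0,0,0,0,0.38,75]],
  ],
  newtons=40,
)

```text
time: 3.68
tool_pos: [0.4936, 0.2337, 0.1871]
tcp_rot: [2.225, 2.215, 0.003]
wrist_force: [-0.1, -0.7, -1.4]
width: 0.881
grip_force: 0.0
```

Request:
play_rows(
  moves=[
    [[0,0,0,0,0,0.3,75],[0,0,0,0,0,0.3,75],[0,0,0,0,0,0.2,75],[0,0,0,0,0,0.2,75],[0,0,0,0,0,0,75]],
  ],
)

```text
time: 4.1
tool_pos: [0.4893, 0.2313, 0.0827]
tcp_rot: [-2.226, -2.213, 0.014]
wrist_force: [-0.2, -1.0, -0.4]
width: 0.883
grip_force: 0.0
```

```bash
python3 -c "
from h import *
st()"
```

```text
t 4.1 p [0.4893 0.2313 0.0827] w 0.883 g 0.0 F [-0.2 -1.  -0.4]
[[0.006, 1.0, -0.008], [1.0, -0.006, -0.004], [-0.004, -0.008, -1.0]] [ 0.4   0.16  2.02 -0.    0.97  0.4 ]
```

Request:
play_rows(
  moves=[
    [[0,0,0,0,0,0,75],[0,0,0,0.04,0,0.08,75],[0,0,0,0,0,0.08,75],[0,0,0,0,0,0,75],[0,0,0,0,0,0,75]],
  ],
)

```text
time: 4.52
tool_pos: [0.4924, 0.2393, 0.0715]
tcp_rot: [2.225, 2.218, 0.0]
wrist_force: [0.5, 0.1, 0.2]
width: 0.883
grip_force: 0.0
```

Request:
play_rows(
  moves=[
    [[0,0,0,-0.03,0,0.06,75],[0,0,0,0,0,0,75],[0,0,0,0,0,0,20],[0,0,0,0,0,0,20],[0,0,0,0,0,0,20]],
  ],
)

```text
time: 4.93
tool_pos: [0.4925, 0.2365, 0.0655]
tcp_rot: [2.225, 2.218, 0.0]
wrist_force: [-0.9, -0.2, 6.5]
width: 0.468
grip_force: 6.8
```

Request:
play_rows(
  moves=[
    [[0,0,0,0,0,0,20],[0,0,0,0,0,0,20],[0,0,0,0,0,0,20],[0,0,0,0,0,0,20],[0,0,0,0,0,0,20]],
  ],
)

```text
time: 5.35
tool_pos: [0.4927, 0.2366, 0.0657]
tcp_rot: [2.225, 2.218, 0.001]
wrist_force: [-1.0, -0.1, 3.7]
width: 0.46
grip_force: 40.7
```

Request:
play_rows(
  moves=[
    [[0,0,0,0,0,-0.2,20],[0,0,0,0,0,-0.35,20],[0,0,0,0,0,-0.4,20],[0,0,0,0,0,-0.4,20],[0,0,0,0,0,-0.3,20]],
  ],
)

```text
time: 5.77
tool_pos: [0.4926, 0.2364, 0.2327]
tcp_rot: [2.224, 2.218, 0.002]
wrist_force: [-0.0, 0.9, -1.3]
width: 0.454
grip_force: 40.9
```

```bash
python3 - <<'E'
from h import *
st()
for f in ['top1','side1','top0','side0']:
    c=dict(np.load(f'pics/{f}.npz')); hsv=cv2.cvtColor(c['image'],cv2.COLOR_RGB2HSV)
    m=cv2.inRange(hsv,(20,130,60),(34,255,255)); n,l,s,ce=cv2.connectedComponentsWithStats(m); i=1+np.argmax(s[1:,4])
    X=cloud(c)[l==i]
    for lo,hi in((.0,.009),(.018,.03)):
        q=X[(X[:,2]>lo)&(X[:,2]<hi)]; r=cv2.minAreaRect(np.float32(q[:,:2]*1000)); print(f,lo,len(q),np.round(r[0],1),np.round(r[1],1),round(r[2],1))
    r=cv2.minAreaRect(np.argwhere(l==i)[:,::-1].astype(np.float32)); b=cv2.boxPoints(r); print(np.round([ray(c,p,.025)[:2] for p in b],3).tolist())
E
```

```text
t 5.77 p [0.4926 0.2364 0.2327] w 0.454 g 40.9 F [-0.   0.9 -1.3]
[[0.003, 1.0, 0.001], [1.0, -0.003, 0.0], [0.0, 0.001, -1.0]] [ 0.4   0.02  1.88 -0.    1.24  0.4 ]
top1 0.0 1687 [ 482.4 -391.7] [121.7 170.5] 87.5
top1 0.018 323 [ 481.2 -392.2] [125.6 180.4] 87.5
[[0.39, -0.321], [0.572, -0.332], [0.572, -0.463], [0.39, -0.447]]
side1 0.0 2635 [ 483.  -393.2] [128.2 185.3] 87.3
side1 0.018 491 [ 486.3 -394. ] [124.9 181.7] 87.6
[[0.394, -0.459], [0.396, -0.325], [0.59, -0.337], [0.58, -0.46]]
top0 0.0 1689 [ 482.2 -392.1] [122.  171.4] 87.5
top0 0.018 323 [ 480.8 -392.3] [125.6 180. ] 87.1
[[0.572, -0.329], [0.575, -0.458], [0.391, -0.447], [0.387, -0.322]]
side0 0.0 2601 [ 486.7 -396.8] [121.3 177.6] 87.4
side0 0.018 483 [ 485.2 -393.9] [124.9 181.9] 87.5
[[0.394, -0.459], [0.396, -0.326], [0.589, -0.337], [0.579, -0.46]]
```

Request:
play_rows(
  moves=[
    [[0,0,0,-0.2,0.018,0,20],[0,0,0,-0.37,0.018,0,20],[0,0,0,-0.37,0.018,0,20],[0,0,0,-0.37,0.018,0,20],[0,0,0,-0.37,0.018,0,20]],
  ],
)

```text
time: 6.18
tool_pos: [0.4999, 0.0669, 0.2292]
tcp_rot: [-2.223, -2.219, 0.002]
wrist_force: [0.8, -0.3, -1.3]
width: 0.453
grip_force: 41.1
```

Request:
play_rows(
  moves=[
    [[0,0,0,-0.37,0.018,0,20],[0,0,0,-0.37,0.018,0,20],[0,0,0,-0.37,0.018,0,20],[0,0,0,-0.37,0.018,0,20],[0,0,0,-0.37,0.018,0,20]],
  ],
)

```text
time: 6.6
tool_pos: [0.5082, -0.1183, 0.2292]
tcp_rot: [-2.224, -2.217, 0.001]
wrist_force: [-0.3, 0.3, -2.4]
width: 0.452
grip_force: 41.1
```

Request:
play_rows(
  moves=[
    [[0,0,0,-0.37,0.018,0,20],[0,0,0,-0.37,0.018,0,20],[0,0,0,-0.37,0.018,0,20],[0,0,0,-0.37,0.018,0,20],[0,0,0,-0.37,0.018,0,20]],
  ],
)

```text
time: 7.02
tool_pos: [0.5168, -0.3032, 0.2289]
tcp_rot: [-2.224, -2.216, 0.001]
wrist_force: [0.9, 0.3, -2.5]
width: 0.449
grip_force: 41.1
```

Request:
play_rows(
  moves=[
    [[0,0,0,-0.37,0.018,0,20],[0,0,0,-0.37,0.018,0,20],[0,0,0,-0.2,0.018,0,20],[0,0,0,0,0,0,20],[0,0,0,0,0,0,20]],
  ],
)

```text
time: 7.43
tool_pos: [0.5219, -0.3964, 0.2284]
tcp_rot: [-2.225, -2.213, 0.0]
wrist_force: [-0.6, 0.8, -2.6]
width: 0.455
grip_force: 41.0
```

Request:
play_rows(
  moves=[
    [[0,0,0,0,0,0.35,20],[0,0,0,0,0,0.35,20],[0,0,0,0,0,0.35,20],[0,0,0,0,0,0.3,20],[0,0,0,0,0,0.2,20]],
  ],
)

```text
time: 7.85
tool_pos: [0.5206, -0.392, 0.0707]
tcp_rot: [-2.218, -2.215, 0.0]
wrist_force: [-0.2, 0.5, -2.2]
width: 0.453
grip_force: 41.0
```

Request:
play_rows(
  moves=[
    [[0,0,0,0,0,0.12,20],[0,0,0,0,0,0.05,20],[0,0,0,0,0,0.03,20],[0,0,0,0,0,0,20],[0,0,0,0,0,0,20]],
  ],
)

```text
time: 8.27
tool_pos: [0.5242, -0.3964, 0.0572]
tcp_rot: [2.222, 2.216, 0.001]
wrist_force: [-0.3, 0.0, -1.5]
width: 0.455
grip_force: 41.0
```

Request:
play_rows(
  moves=[
    [[0,0,0,0,0,0.04,20],[0,0,0,0,0,0.02,20],[0,0,0,0,0,0,20],[0,0,0,0,0,0,20]],
  ],
)

```text
time: 8.6
tool_pos: [0.5239, -0.3966, 0.0508]
tcp_rot: [2.223, 2.216, 0.001]
wrist_force: [0.8, -0.1, 1.9]
width: 0.455
grip_force: 41.4
```

Request:
play_rows(
  moves=[
    [[0,0,0,0,0,0,65],[0,0,0,0,0,0,65],[0,0,0,0,0,0,65],[0,0,0,0,0,-0.15,65],[0,0,0,0,0,-0.35,70]],
  ],
)

```text
time: 9.02
tool_pos: [0.5189, -0.3925, 0.0933]
tcp_rot: [-2.216, -2.209, 0.002]
wrist_force: [0.5, -0.9, -0.8]
width: 0.818
grip_force: 0.0
```

Request:
play_rows(
  moves=[
    [[0,0,0,0,0,-0.4,70],[0,0,0,0,0,-0.4,70],[0,0,0,0,0,-0.4,70],[0,0,0,0.2,0,-0.1,70],[0,0,0,0.38,-0.02,0,70]],
  ],
)

```text
time: 9.43
tool_pos: [0.5239, -0.3422, 0.2357]
tcp_rot: [2.22, 2.206, 0.001]
wrist_force: [1.5, 1.0, 0.4]
width: 0.821
grip_force: 0.0
```

Request:
play_rows(
  moves=[
    [[0,0,0,0.38,-0.02,0,70],[0,0,0,0.38,-0.02,0,70],[0,0,0,0.38,-0.02,0,70],[0,0,0,0.38,-0.02,0,70],[0,0,0,0.38,-0.02,0,70]],
  ],
)

```text
time: 9.85
tool_pos: [0.5109, -0.146, 0.2291]
tcp_rot: [-2.225, -2.217, 0.0]
wrist_force: [-0.2, 0.8, -0.5]
width: 0.821
grip_force: 0.0
```

Request:
play_rows(
  moves=[
    [[0,0,0,0.38,-0.02,0,70],[0,0,0,0.38,-0.02,0,70],[0,0,0,0.38,-0.03,0,70],[0,0,0,0.38,-0.03,0,70],[0,0,0,0.38,-0.03,0,70]],
  ],
)

```text
time: 10.27
tool_pos: [0.4985, 0.0441, 0.2292]
tcp_rot: [2.225, 2.218, 0.0]
wrist_force: [0.7, -0.1, -0.4]
width: 0.821
grip_force: 0.0
```

Request:
play_rows(
  moves=[
    [[0,0,0,0.38,-0.03,0,70],[0,0,0,0.38,-0.03,0,70],[0,0,0,0.38,-0.02,0,70],[0,0,0,0.3,-0.02,0,70],[0,0,0,0,0,0,70]],
  ],
)

```text
time: 10.68
tool_pos: [0.4888, 0.1912, 0.2292]
tcp_rot: [-2.218, -2.222, -0.003]
wrist_force: [0.9, 0.2, 0.2]
width: 0.822
grip_force: 0.0
```

```bash
python3 -c "
from m1 import *
st()
c=cam('top'); np.savez('pics/top2.npz',**c);X=cloud(c);hsv=cv2.cvtColor(c['image'],cv2.COLOR_RGB2HSV)
cl(c,(abs(X[...,2]-.075)<.02)&(hsv[...,0]<20)&(hsv[...,1]>150))"
```

```text
t 10.68 p [0.4888 0.1912 0.2292] w 0.822 g 0.0 F [0.9 0.2 0.2]
[[-0.002, 1.0, -0.0], [1.0, 0.002, 0.003], [0.003, -0.0, -1.0]] [ 0.32 -0.02  1.92  0.    1.24  0.32]
 px [420. 106.] n 77 mean [ 0.7736 -0.4715  0.0879] mid [ 0.779  -0.4768  0.0837] rect [ 775.5 -473.1] [47.4 22.1] 52.1
 px [398. 184.] n 145 mean [ 0.5207 -0.3936  0.0738] mid [ 0.5218 -0.3951  0.0706] rect [ 521.  -394.7] [37.6 38.6] 34.8
```

Request:
play_rows(
  moves=[
    [[0,0,0,-0.05,0.015,0.2,75],[0,0,0,0,0,0.35,75],[0,0,0,0,0,0.35,75],[0,0,0,0,0,0.3,75],[0,0,0,0,0,0.25,75]],
  ],
)

```text
time: 11.15
tool_pos: [0.4899, 0.1796, 0.0818]
tcp_rot: [-2.225, -2.216, 0.004]
wrist_force: [-0.3, 0.8, -0.5]
width: 0.881
grip_force: 0.0
```

Request:
play_rows(
  moves=[
    [[0,0,0,0,0,0.1,75],[0,0,0,0,0,0.06,75],[0,0,0,0,0,0.02,75],[0,0,0,0,0,0,75],[0,0,0,0,0,0,75]],
  ],
)

```text
time: 11.57
tool_pos: [0.4927, 0.1816, 0.0681]
tcp_rot: [2.224, 2.217, 0.004]
wrist_force: [-0.1, 0.1, 0.0]
width: 0.883
grip_force: 0.0
```

Request:
play_rows(
  moves=[
    [[0,0,0,0.035,-0.02,0.02,75],[0,0,0,0,0,0,75],[0,0,0,0,0,0,20],[0,0,0,0,0,0,20],[0,0,0,0,0,0,20]],
  ],
)

```text
time: 11.98
tool_pos: [0.4894, 0.1851, 0.0647]
tcp_rot: [2.224, 2.218, 0.001]
wrist_force: [0.1, -0.4, 4.2]
width: 0.459
grip_force: 10.2
```

Request:
play_rows(
  moves=[
    [[0,0,0,0,0,0,20],[0,0,0,0,0,0,20],[0,0,0,0,0,0,20],[0,0,0,0,0,0,20]],
  ],
)

```text
time: 12.32
tool_pos: [0.4895, 0.185, 0.0648]
tcp_rot: [2.225, 2.218, 0.001]
wrist_force: [-1.4, 0.5, 5.3]
width: 0.454
grip_force: 39.9
```

Request:
play_rows(
  moves=[
    [[0,0,0,0,0,-0.2,20],[0,0,0,0,0,-0.35,20],[0,0,0,0,0,-0.4,20],[0,0,0,0,0,-0.4,20],[0,0,0,0,0,-0.3,20]],
  ],
)

```text
time: 12.73
tool_pos: [0.4893, 0.1849, 0.2315]
tcp_rot: [2.224, 2.218, 0.002]
wrist_force: [0.8, 0.3, -1.9]
width: 0.456
grip_force: 41.2
```

Request:
play_rows(
  moves=[
    [[0,0,0,-0.2,-0.03,0,20],[0,0,0,-0.37,-0.03,0,20],[0,0,0,-0.37,-0.03,0,20],[0,0,0,-0.37,-0.03,0,20],[0,0,0,-0.37,-0.03,0,20]],
  ],
)

```text
time: 13.15
tool_pos: [0.4724, 0.0156, 0.2281]
tcp_rot: [-2.223, -2.219, 0.002]
wrist_force: [0.8, 0.3, -2.8]
width: 0.455
grip_force: 41.3
```

Request:
play_rows(
  moves=[
    [[0,0,0,-0.37,-0.03,0,20],[0,0,0,-0.37,-0.03,0,20],[0,0,0,-0.37,-0.03,0,20],[0,0,0,-0.37,-0.03,0,20],[0,0,0,-0.37,-0.03,0,20]],
  ],
)

```text
time: 13.57
tool_pos: [0.4568, -0.1696, 0.2281]
tcp_rot: [-2.224, -2.217, 0.001]
wrist_force: [1.2, -0.3, -2.8]
width: 0.457
grip_force: 41.3
```

Request:
play_rows(
  moves=[
    [[0,0,0,-0.37,-0.03,0,20],[0,0,0,-0.37,-0.03,0,20],[0,0,0,-0.37,-0.03,0,20],[0,0,0,-0.37,-0.03,0,20],[0,0,0,-0.37,-0.03,0,20]],
  ],
)

```text
time: 13.98
tool_pos: [0.4413, -0.3544, 0.2278]
tcp_rot: [-2.224, -2.216, 0.0]
wrist_force: [1.1, 0.5, -1.5]
width: 0.454
grip_force: 41.3
```

Request:
play_rows(
  moves=[
    [[0,0,0,-0.38,-0.01,0,20],[0,0,0,0,0,0,20],[0,0,0,0,0,0,20]],
  ],
)

```text
time: 14.23
tool_pos: [0.4403, -0.3924, 0.2274]
tcp_rot: [-2.227, -2.212, 0.0]
wrist_force: [0.4, 1.5, -2.7]
width: 0.452
grip_force: 41.2
```

Now down 0.177.

Request:
play_rows(
  moves=[
    [[0,0,0,0,0,0.35,20],[0,0,0,0,0,0.35,20],[0,0,0,0,0,0.35,20],[0,0,0,0,0,0.3,20],[0,0,0,0,0,0.2,20]],
  ],
)

```text
time: 14.65
tool_pos: [0.4393, -0.3872, 0.0698]
tcp_rot: [-2.219, -2.215, -0.0]
wrist_force: [0.7, -0.1, -2.4]
width: 0.458
grip_force: 41.2
```

Request:
play_rows(
  moves=[
    [[0,0,0,0,0,0.12,20],[0,0,0,0,0,0.05,20],[0,0,0,0,0,0.03,20],[0,0,0,0,0,0.02,20],[0,0,0,0,0,0,20]],
  ],
)

```text
time: 15.07
tool_pos: [0.4424, -0.3916, 0.0536]
tcp_rot: [2.223, 2.217, 0.0]
wrist_force: [-0.1, 0.0, -2.9]
width: 0.45
grip_force: 41.2
```

Request:
play_rows(
  moves=[
    [[0,0,0,0,0,0.01,20],[0,0,0,0,0,0.0,20],[0,0,0,0,0,0,20]],
  ],
)

```text
time: 15.32
tool_pos: [0.4419, -0.3915, 0.0523]
tcp_rot: [2.224, 2.217, 0.0]
wrist_force: [0.0, 0.4, -2.6]
width: 0.451
grip_force: 41.2
```

Request:
play_rows(
  moves=[
    [[0,0,0,0,0,0.03,20],[0,0,0,0,0,0,20],[0,0,0,0,0,0,65],[0,0,0,0,0,0,65],[0,0,0,0,0,0,65]],
  ],
)

```text
time: 15.73
tool_pos: [0.4415, -0.3911, 0.0485]
tcp_rot: [2.224, 2.218, 0.0]
wrist_force: [0.9, 0.2, 0.3]
width: 0.762
grip_force: 0.0
```

Request:
play_rows(
  moves=[
    [[0,0,0,0,0,-0.15,65],[0,0,0,0,0,-0.35,75],[0,0,0,0,0,-0.35,75],[0,0,0,0.2,0,-0.2,75],[0,0,0,0.38,0,0,75]],
  ],
)

```text
time: 16.15
tool_pos: [0.4454, -0.3383, 0.1601]
tcp_rot: [2.219, 2.205, 0.0]
wrist_force: [2.1, -0.6, 0.5]
width: 0.879
grip_force: 0.0
```

Request:
play_rows(
  moves=[
    [[0,0,0,0.38,0,0,75],[0,0,0,0.38,0,0,75],[0,0,0,0.38,0,0,75],[0,0,0,0.38,0,0,75],[0,0,0,0,0,0,75]],
  ],
)

```text
time: 16.57
tool_pos: [0.4409, -0.1753, 0.1527]
tcp_rot: [-2.218, -2.22, -0.002]
wrist_force: [-0.1, 1.1, -0.2]
width: 0.879
grip_force: 0.0
```

```bash
python3 -c "
from m1 import *
st()
c=cam('top'); X=cloud(c);hsv=cv2.cvtColor(c['image'],cv2.COLOR_RGB2HSV)
cl(c,(X[...,0]<.65)&(abs(X[...,2]-.075)<.02)&(hsv[...,0]<20)&(hsv[...,1]>150),name='used')
for n in ('side','wrist'):
  c=cam(n); X=cloud(c);hsv=cv2.cvtColor(c['image'],cv2.COLOR_RGB2HSV)
  cl(c,(X[...,0]<.62)&(X[...,1]<.03)&(X[...,1]>-.3)&(abs(X[...,2]-.07)<.004)&(abs(hsv[...,0].astype(int)-113)<10)&(hsv[...,1]>120),name=n)
"
```

```text
t 16.57 p [ 0.4409 -0.1753  0.1527] w 0.879 g 0.0 F [-0.1  1.1 -0.2]
[[-0.001, 1.0, -0.001], [1.0, 0.001, 0.004], [0.004, -0.001, -1.0]] [-0.43 -0.05  2.1   0.    1.09 -0.44]
used px [398. 210.] n 147 mean [ 0.4404 -0.3894  0.074 ] mid [ 0.4411 -0.3907  0.0712] rect [ 440.9 -390.4] [37.3 39.5] 1.3
side px [227. 215.] n 121 mean [ 0.4608 -0.0673  0.0699] mid [ 0.4596 -0.0667  0.07  ] rect [459.2 -66.7] [38.4 38. ] 67.7
side px [192. 238.] n 139 mean [ 0.4448 -0.1836  0.0698] mid [ 0.4445 -0.1836  0.0698] rect [ 444.1 -183.3] [38. 38.] 13.6
wrist px [279.  26.] n 2968 mean [ 0.4566 -0.0677  0.0698] mid [ 0.4567 -0.0687  0.0696] rect [456.9 -69. ] [39.1 34.4] 0.2
wrist px [255. 194.] n 2133 mean [ 0.4414 -0.1814  0.0698] mid [ 0.4414 -0.1819  0.0693] rect [ 441.4 -182.1] [39.  39.4] 39.9
```

Request:
play_rows(
  moves=[
    [[0,0,0,-0.015,0,0.2,75],[0,0,0,0,0,0.35,75],[0,0,0,0,0,0.3,75],[0,0,0,0,0,0.15,75],[0,0,0,0,0,0.05,75]],
  ],
)

```text
time: 17.13
tool_pos: [0.4395, -0.1828, 0.0449]
tcp_rot: [-2.223, -2.212, 0.004]
wrist_force: [-1.3, 0.3, 0.7]
width: 0.877
grip_force: 0.0
```

Request:
play_rows(
  moves=[
    [[0,0,0,0,0,0,75],[0,0,0,0,0,0,75],[0,0,0,0,0,0,75]],
  ],
)

```text
time: 17.38
tool_pos: [0.4435, -0.1838, 0.0498]
tcp_rot: [2.224, 2.215, 0.002]
wrist_force: [0.3, 0.1, 0.3]
width: 0.879
grip_force: 0.0
```

Request:
play_rows(
  moves=[
    [[0,0,0,0.02,-0.02,0.04,75],[0,0,0,0,0,0,75],[0,0,0,0,0,0,20],[0,0,0,0,0,0,20],[0,0,0,0,0,0,20]],
  ],
)

```text
time: 17.8
tool_pos: [0.4405, -0.1805, 0.0447]
tcp_rot: [2.224, 2.218, 0.001]
wrist_force: [0.2, 0.6, 3.9]
width: 0.469
grip_force: 10.3
```

Request:
play_rows(
  moves=[
    [[0,0,0,0,0,0,20],[0,0,0,0,0,0,20],[0,0,0,0,0,0,20],[0,0,0,0,0,0,20],[0,0,0,0,0,-0.2,20]],
  ],
)

```text
time: 18.22
tool_pos: [0.4367, -0.1789, 0.0608]
tcp_rot: [-2.22, -2.213, 0.004]
wrist_force: [-0.9, -0.3, -3.4]
width: 0.451
grip_force: 41.3
```

Request:
play_rows(
  moves=[
    [[0,0,0,0,0,-0.38,20],[0,0,0,0,0,-0.38,20],[0,0,0,0,0,-0.38,20],[0,0,0,0,0,-0.38,20],[0,0,0,0,0,-0.2,20]],
  ],
)

```text
time: 18.63
tool_pos: [0.4414, -0.1811, 0.2405]
tcp_rot: [2.221, 2.215, 0.003]
wrist_force: [0.3, -0.2, -1.3]
width: 0.454
grip_force: 41.4
```

Request:
play_rows(
  moves=[
    [[0,0,0,0,0,0,20],[0,0,0,0,0,0,20],[0,0,0,0,0,0,20]],
  ],
)

```text
time: 18.88
tool_pos: [0.4387, -0.1799, 0.2339]
tcp_rot: [-2.222, -2.216, 0.002]
wrist_force: [-0.0, 0.3, -3.4]
width: 0.457
grip_force: 41.5
```

Request:
play_rows(
  moves=[
    [[0,0,0,0.25,0.045,0,20],[0,0,0,0.37,0.045,0,20],[0,0,0,0.37,0.045,0,20],[0,0,0,0.37,0.045,0,20],[0,0,0,0.37,0.045,0,20]],
  ],
)

```text
time: 19.3
tool_pos: [0.4609, -0.006, 0.2327]
tcp_rot: [-2.223, -2.214, 0.006]
wrist_force: [1.9, -0.6, -3.1]
width: 0.451
grip_force: 41.5
```

Request:
play_rows(
  moves=[
    [[0,0,0,0.37,0.045,0,20],[0,0,0,0.37,0.045,0,20],[0,0,0,0.37,0.045,0,20],[0,0,0,0.37,0.045,0,20],[0,0,0,0.37,0.045,0,20]],
  ],
)

```text
time: 19.72
tool_pos: [0.484, 0.1787, 0.2325]
tcp_rot: [-2.223, -2.217, 0.009]
wrist_force: [0.7, -0.8, -2.1]
width: 0.453
grip_force: 41.5
```

Request:
play_rows(
  moves=[
    [[0,0,0,0.34,0.045,0,20],[0,0,0,0.25,0.045,0,20],[0,0,0,0,0,0,20],[0,0,0,0,0,0,20],[0,0,0,0,0,0,20]],
  ],
)

```text
time: 20.13
tool_pos: [0.4937, 0.2354, 0.2333]
tcp_rot: [-2.223, -2.218, 0.008]
wrist_force: [0.1, -0.7, -2.7]
width: 0.457
grip_force: 41.4
```

```bash
python3 -c "
from m1 import *
s=st()
c=cam('wrist'); X=cloud(c);hsv=cv2.cvtColor(c['image'],cv2.COLOR_RGB2HSV);np.savez('pics/wrist3.npz',**c);save(c,'wrist3')
cl(c,(X[...,2]>s['tool_pos'][2]-.01)&(X[...,2]<.3)&(abs(hsv[...,0].astype(int)-113)<10)&(hsv[...,1]>120),name='cap')
"
```

```text
t 20.13 p [0.4937 0.2354 0.2333] w 0.457 g 41.4 F [ 0.1 -0.7 -2.7]
[[0.002, 1.0, -0.005], [1.0, -0.002, -0.003], [-0.003, -0.005, -1.0]] [ 0.4   0.02  1.87 -0.    1.25  0.4 ]
cap px [256. 263.] n 7399 mean [0.4936 0.2372 0.2571] mid [0.4935 0.2347 0.251 ] rect [493.5 234. ] [40.5 39.2] 88.9
```

Request:
play_rows(
  moves=[
    [[0,0,0,0.015,0,0.2,20],[0,0,0,0,0,0.35,20],[0,0,0,0,0,0.35,20],[0,0,0,0,0,0.25,20],[0,0,0,0,0,0.1,20]],
  ],
)

```text
time: 20.6
tool_pos: [0.4916, 0.2348, 0.1061]
tcp_rot: [-2.225, -2.214, 0.013]
wrist_force: [-1.0, -0.2, -2.5]
width: 0.453
grip_force: 41.3
```

Request:
play_rows(
  moves=[
    [[0,0,0,0,0,0.05,20],[0,0,0,0,0,0,20],[0,0,0,0,0,0,20]],
  ],
)

```text
time: 20.85
tool_pos: [0.4966, 0.2378, 0.1078]
tcp_rot: [2.225, 2.217, 0.004]
wrist_force: [0.2, 0.3, -2.3]
width: 0.452
grip_force: 41.3
```

Request:
play_rows(
  moves=[
    [[0,0,0,-0.005,-0.025,0.1,20],[0,0,0,0,0,0.05,20],[0,0,0,0,0,0,20],[0,0,0,0,0,0,20],[0,0,0,0,0,0,20]],
  ],
)

```text
time: 21.27
tool_pos: [0.4929, 0.2375, 0.0915]
tcp_rot: [2.224, 2.218, 0.001]
wrist_force: [0.8, -0.2, -2.0]
width: 0.454
grip_force: 41.3
```

Good. Lower 25 mm in small steps.

Request:
play_rows(
  moves=[
    [[0,0,0,0,0,0.07,20],[0,0,0,0,0,0.07,20],[0,0,0,0,0,0.06,20],[0,0,0,0,0,0.03,20],[0,0,0,0,0,0,20]],
  ],
)

```text
time: 21.68
tool_pos: [0.4916, 0.2369, 0.0667]
tcp_rot: [-2.224, -2.217, 0.004]
wrist_force: [0.4, -0.3, -2.4]
width: 0.455
grip_force: 41.3
```

Request:
play_rows(
  moves=[
    [[0,0,0,0,0,0.02,20],[0,0,0,0,0,0,20],[0,0,0,0,0,0,20]],
  ],
)

```text
time: 21.93
tool_pos: [0.4929, 0.2374, 0.0664]
tcp_rot: [2.225, 2.218, 0.0]
wrist_force: [-0.2, 0.0, -2.1]
width: 0.454
grip_force: 41.3
```

Request:
play_rows(
  moves=[
    [[0,0,0,0,0,0.02,20],[0,0,0,0,0,0,20],[0,0,0,0,0,0,65],[0,0,0,0,0,0,65],[0,0,0,0,0,0,65]],
  ],
)

```text
time: 22.35
tool_pos: [0.4931, 0.2375, 0.0646]
tcp_rot: [2.224, 2.218, 0.001]
wrist_force: [0.0, 0.2, -0.1]
width: 0.76
grip_force: 0.0
```

Request:
play_rows(
  moves=[
    [[0,0,0,0,0,-0.15,65],[0,0,0,0,0,-0.35,65],[0,0,0,0,0,-0.4,75],[0,0,0,0,0,-0.4,75],[0,0,0,-0.1,0,-0.3,75]],
  ],
)

```text
time: 22.77
tool_pos: [0.4938, 0.2288, 0.2282]
tcp_rot: [2.223, 2.219, 0.007]
wrist_force: [0.7, 0.6, 0.6]
width: 0.88
grip_force: 0.0
```

Request:
play_rows(
  moves=[
    [[0,0,0,-0.36,-0.04,0,75],[0,0,0,-0.36,-0.04,0,75],[0,0,0,-0.36,-0.04,0,75],[0,0,0,-0.36,-0.04,0,75],[0,0,0,-0.36,-0.04,0,75]],
  ],
)

```text
time: 23.18
tool_pos: [0.4718, 0.046, 0.2247]
tcp_rot: [2.223, 2.218, 0.001]
wrist_force: [-0.0, -0.8, -0.1]
width: 0.88
grip_force: 0.0
```

Request:
play_rows(
  moves=[
    [[0,0,0,-0.36,-0.04,0,75],[0,0,0,-0.36,-0.04,0.1,75],[0,0,0,-0.36,-0.04,0.25,75],[0,0,0,-0.05,-0.04,0.25,75],[0,0,0,0,0,0.25,75]],
  ],
)

```text
time: 23.6
tool_pos: [0.4559, -0.0661, 0.1405]
tcp_rot: [2.228, 2.212, 0.001]
wrist_force: [-0.2, 1.0, -0.4]
width: 0.88
grip_force: 0.0
```

Request:
play_rows(
  moves=[
    [[0,0,0,0,0,0.05,75],[0,0,0,0,0,0,75],[0,0,0,0,0,0,75],[0,0,0,0,0,0,75]],
  ],
)

```text
time: 23.93
tool_pos: [0.4577, -0.0634, 0.1375]
tcp_rot: [2.222, 2.217, 0.003]
wrist_force: [0.3, 0.2, 0.5]
width: 0.88
grip_force: 0.0
```

```bash
python3 -c "
from m1 import *
s=st()
for n in ('top','wrist'):
  c=cam(n); X=cloud(c);hsv=cv2.cvtColor(c['image'],cv2.COLOR_RGB2HSV)
  B=(abs(hsv[...,0].astype(int)-113)<10)&(hsv[...,1]>120)
  cl(c,(X[...,0]<.62)&(abs(X[...,1]-.23)<.05)&(abs(X[...,2]-.09)<.012)&B,name=n+' placed')
  cl(c,(X[...,0]<.62)&(X[...,1]<.03)&(X[...,1]>-.3)&(abs(X[...,2]-.07)<.006)&B,name=n)
"
```

```text
t 23.93 p [ 0.4577 -0.0634  0.1375] w 0.88 g 0.0 F [0.3 0.2 0.5]
[[0.002, 1.0, 0.003], [1.0, -0.002, -0.001], [-0.001, 0.003, -1.0]] [-0.19 -0.06  2.15  0.    1.06 -0.19]
top placed px [192. 187.] n 141 mean [0.4911 0.235  0.0893] mid [0.4916 0.235  0.0874] rect [492.  234.8] [37.7 36.8] 4.0
top px [287. 204.] n 36 mean [ 0.4511 -0.0526  0.0685] mid [ 0.4511 -0.0532  0.0684] rect [450.8 -52.1] [30.8 10.8] 8.3
wrist px [254. 200.] n 2449 mean [ 0.4569 -0.0645  0.0697] mid [ 0.457  -0.0651  0.0685] rect [457.  -65.5] [39.2 39.6] 6.5
```

Request:
play_rows(
  moves=[
    [[0,0,0,-0.02,0,0.2,75],[0,0,0,0,0,0.3,75],[0,0,0,0,0,0.25,75],[0,0,0,0,0,0.12,75],[0,0,0,0,0,0.03,75]],
  ],
)

```text
time: 24.45
tool_pos: [0.4547, -0.0649, 0.044]
tcp_rot: [-2.222, -2.217, 0.003]
wrist_force: [-0.8, 0.3, -0.3]
width: 0.877
grip_force: 0.0
```

Request:
play_rows(
  moves=[
    [[0,0,0,0,0,0,75],[0,0,0,0,0,0,75],[0,0,0,0,0,0,75],[0,0,0,0,0,0,75]],
  ],
)

```text
time: 24.78
tool_pos: [0.4576, -0.0658, 0.0472]
tcp_rot: [2.223, 2.216, 0.003]
wrist_force: [0.1, -0.4, -0.5]
width: 0.874
grip_force: 0.0
```

Request:
play_rows(
  moves=[
    [[0,0,0,0,0,0.02,20],[0,0,0,0,0,0,20],[0,0,0,0,0,0,20],[0,0,0,0,0,0,20],[0,0,0,0,0,0,20]],
  ],
)

```text
time: 25.2
tool_pos: [0.4564, -0.0657, 0.0441]
tcp_rot: [2.225, 2.218, 0.0]
wrist_force: [-1.3, 0.5, 3.9]
width: 0.454
grip_force: 39.8
```

Request:
play_rows(
  moves=[
    [[0,0,0,0,0,0,20],[0,0,0,0,0,0,20],[0,0,0,0,0,0,20],[0,0,0,0,0,0,20],[0,0,0,0,0,0,20]],
  ],
)

```text
time: 25.62
tool_pos: [0.4563, -0.0657, 0.044]
tcp_rot: [2.225, 2.218, 0.0]
wrist_force: [-1.1, 0.8, 4.8]
width: 0.453
grip_force: 39.9
```

Request:
play_rows(
  moves=[
    [[0,0,0,0,0,-0.25,20],[0,0,0,0,0,-0.38,20],[0,0,0,0,0,-0.38,20],[0,0,0,0,0,-0.38,20],[0,0,0,0,0,-0.3,20]],
  ],
)

```text
time: 26.03
tool_pos: [0.4562, -0.0656, 0.2147]
tcp_rot: [2.224, 2.217, 0.001]
wrist_force: [0.7, -0.1, -2.6]
width: 0.453
grip_force: 41.4
```

Request:
play_rows(
  moves=[
    [[0,0,0,0.15,0,-0.16,20],[0,0,0,0.35,0.05,0,20],[0,0,0,0.35,0.05,0,20],[0,0,0,0.35,0.05,0,20],[0,0,0,0.35,0.05,0,20]],
  ],
)

```text
time: 26.45
tool_pos: [0.476, 0.0906, 0.2279]
tcp_rot: [-2.225, -2.217, 0.001]
wrist_force: [1.4, -0.1, -2.2]
width: 0.454
grip_force: 41.5
```

Request:
play_rows(
  moves=[
    [[0,0,0,0.35,0.05,0,20],[0,0,0,0.35,0.05,0,20],[0,0,0,0.25,0.04,0,20],[0,0,0,0,0,0,20],[0,0,0,0,0,0,20]],
  ],
)

```text
time: 26.87
tool_pos: [0.4901, 0.1853, 0.2273]
tcp_rot: [-2.221, -2.221, 0.003]
wrist_force: [-0.4, -0.0, -1.3]
width: 0.454
grip_force: 41.4
```

Request:
play_rows(
  moves=[
    [[0,0,0,0,0,0,20],[0,0,0,0,0,0,20]],
  ],
)

```text
time: 27.03
tool_pos: [0.4904, 0.1833, 0.2279]
tcp_rot: [-2.225, -2.217, 0.002]
wrist_force: [-0.1, -0.3, -1.9]
width: 0.449
grip_force: 41.4
```

Request:
play_rows(
  moves=[
    [[0,0,0,0.01,0,0.25,20],[0,0,0,0,0,0.35,20],[0,0,0,0,0,0.35,20],[0,0,0,0,0,0.25,20],[0,0,0,0,0,0.1,20]],
  ],
)

```text
time: 27.45
tool_pos: [0.4874, 0.1828, 0.0942]
tcp_rot: [-2.225, -2.214, 0.011]
wrist_force: [-1.5, -0.9, -2.1]
width: 0.457
grip_force: 41.3
```

Request:
play_rows(
  moves=[
    [[0,0,0,0,0,0,20],[0,0,0,0,0,0,20],[0,0,0,0,0,0,20],[0,0,0,0,0,0,20]],
  ],
)

```text
time: 27.78
tool_pos: [0.4929, 0.1857, 0.1012]
tcp_rot: [2.224, 2.216, 0.006]
wrist_force: [0.7, -0.5, -2.1]
width: 0.454
grip_force: 41.3
```

Request:
play_rows(
  moves=[
    [[0,0,0,-0.01,-0.01,0.08,20],[0,0,0,0,0,0.08,20],[0,0,0,0,0,0.08,20],[0,0,0,0,0,0.06,20],[0,0,0,0,0,0.03,20]],
  ],
)

```text
time: 28.2
tool_pos: [0.4886, 0.184, 0.0639]
tcp_rot: [-2.224, -2.217, 0.004]
wrist_force: [-0.3, -0.9, 18.9]
width: 0.454
grip_force: 44.0
```

Request:
play_rows(
  moves=[
    [[0,0,0,0,0,0.02,20],[0,0,0,0,0,0,20],[0,0,0,0,0,0,20]],
  ],
)

```text
time: 28.45
tool_pos: [0.4889, 0.1841, 0.064]
tcp_rot: [-2.224, -2.217, 0.004]
wrist_force: [-3.4, -1.6, 5.7]
width: 0.456
grip_force: 42.0
```

Request:
play_rows(
  moves=[
    [[0,0,0,0,0,0,60],[0,0,0,0,0,0,60],[0,0,0,0,0,0,60],[0,0,0,0,0,-0.1,60],[0,0,0,0,0,-0.35,60]],
  ],
)

```text
time: 28.87
tool_pos: [0.4853, 0.1828, 0.104]
tcp_rot: [-2.221, -2.214, 0.016]
wrist_force: [-1.2, 0.3, -0.1]
width: 0.7
grip_force: 0.0
```

Request:
play_rows(
  moves=[
    [[0,0,0,0,0,-0.4,60],[0,0,0,0,0,-0.4,60],[0,0,0,0,0,-0.4,60],[0,0,0,-0.1,0.04,-0.3,60],[0,0,0,-0.35,0.14,-0.1,60]],
  ],
)

```text
time: 29.28
tool_pos: [0.5099, 0.1428, 0.2765]
tcp_rot: [2.217, 2.22, 0.017]
wrist_force: [1.4, 0.2, -0.2]
width: 0.703
grip_force: 0.0
```

Request:
play_rows(
  moves=[
    [[0,0,0,-0.35,0.14,0,60],[0,0,0,-0.35,0.14,0,60],[0,0,0,-0.35,0.14,0,60],[0,0,0,-0.35,0.14,0,60],[0,0,0,-0.35,0.14,0,60]],
  ],
)

```text
time: 29.7
tool_pos: [0.5777, -0.0377, 0.2697]
tcp_rot: [2.224, 2.217, 0.001]
wrist_force: [1.6, 0.5, 0.2]
width: 0.702
grip_force: 0.0
```

Request:
play_rows(
  moves=[
    [[0,0,0,-0.35,0.14,0,60],[0,0,0,-0.25,0.1,0,60],[0,0,0,0,0,0,60],[0,0,0,0,0,0,60],[0,0,0,0,0,0,60]],
  ],
)

```text
time: 30.12
tool_pos: [0.6008, -0.0958, 0.2689]
tcp_rot: [-2.225, -2.217, -0.001]
wrist_force: [1.2, 0.2, -0.1]
width: 0.705
grip_force: 0.0
```

```bash
python3 -c "
from m1 import *
s=st()
for n in ('top','side','wrist'):
  c=cam(n); X=cloud(c);hsv=cv2.cvtColor(c['image'],cv2.COLOR_RGB2HSV);np.savez(f'pics/{n}4.npz',**c)
  B=(abs(hsv[...,0].astype(int)-113)<10)&(hsv[...,1]>120)
  cl(c,(X[...,0]<.62)&(abs(X[...,1]-.21)<.07)&(abs(X[...,2]-.09)<.012)&B,name=n+' placed')
  roi=(X[...,0]<.75)&(X[...,0]>.53)&(X[...,1]<.06)&(X[...,1]>-.3)
  cl(c,roi&(abs(X[...,2]-.036)<.005)&(hsv[...,2]<80),name=n+' rib')
  cl(c,roi&(abs(X[...,2]-.014)<.005)&(hsv[...,2]>140),name=n+' bar',amin=60)
save(c,'wrist4')
"
```

```text
t 30.12 p [ 0.6008 -0.0958  0.2689] w 0.705 g 0.0 F [ 1.2  0.2 -0.1]
[[0.004, 1.0, -0.0], [1.0, -0.004, 0.001], [0.001, -0.0, -1.0]] [-0.2   0.12  1.71  0.    1.32 -0.2 ]
top placed px [192. 187.] n 145 mean [0.4908 0.2345 0.0894] mid [0.4913 0.2345 0.087 ] rect [491.5 235. ] [37.7 38.7] 41.4
top placed px [209. 189.] n 144 mean [0.4864 0.1834 0.0893] mid [0.487  0.1835 0.0869] rect [486.8 183.3] [38.7 36.5] 4.4
top bar px [277. 157.] n 60 mean [ 0.6179 -0.0217  0.0126] mid [ 0.6186 -0.021   0.0133] rect [618.6 -21.1] [26.9 23.4] 2.1
side placed px [305. 159.] n 128 mean [0.4988 0.2323 0.0885] mid [0.4975 0.234  0.0865] rect [497.3 233.7] [37.9 37.8] 84.2
side placed px [293. 168.] n 131 mean [0.4948 0.1801 0.0885] mid [0.4934 0.1823 0.0864] rect [493.2 182.2] [37.4 38.9] 3.9
side rib px [264. 273.] n 139 mean [ 0.6493 -0.1122  0.0357] mid [ 0.6484 -0.1116  0.036 ] rect [ 648.7 -111.2] [17.8 59.4] 17.3
side bar px [275. 255.] n 189 mean [ 0.6286 -0.0431  0.0136] mid [ 0.6289 -0.043   0.0138] rect [628.9 -46. ] [24.7 72.5] 16.7
wrist rib px [293. 167.] n 705 mean [ 0.6455 -0.1092  0.0355] mid [ 0.6455 -0.1095  0.0351] rect [ 646.  -110.3] [17.9 60.4] 16.5
wrist bar px [278. 115.] n 1391 mean [ 0.6276 -0.0494  0.0136] mid [ 0.6313 -0.061   0.0135] rect [632.3 -64.1] [ 25.4 113.1] 16.6
```

View pics/wrist4.png

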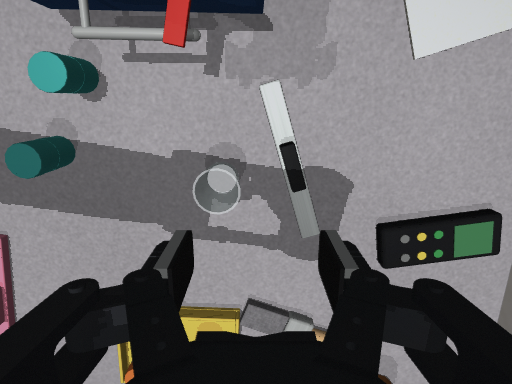

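Request:
play_rows(
  moves=[
    [[0,0,-0.1,-0.07,0.22,0.2,50],[0,0,-0.24,-0.07,0.22,0.2,50],[0,0,-0.24,0,0,0.3,50],[0,0,0,0,0,0.3,50],[0,0,0,0,0,0.3,50]],
  ],
)

```text
time: 30.68
tool_pos: [0.6457, -0.1078, 0.138]
tcp_rot: [1.878, 2.518, 0.001]
wrist_force: [0.4, 0.5, -1.0]
width: 0.588
grip_force: 0.0
```

Request:
play_rows(
  moves=[
    [[0,0,0,0,0,0.2,50],[0,0,0,0,0,0,50],[0,0,0,0,0,0,50],[0,0,0,0,0,0,50],[0,0,0,0,0,0,50]],
  ],
)

```text
time: 31.1
tool_pos: [0.6472, -0.109, 0.1215]
tcp_rot: [1.878, 2.514, 0.003]
wrist_force: [0.8, 0.3, -0.3]
width: 0.582
grip_force: 0.0
```

```bash
cat > d.py <<'E'
from h import *
def delta(p,yaw=None):
    s=st(); R=Ro.from_rotvec(s['tcp_rot']).as_matrix(); y=np.arctan2(R[1,0],R[0,0]); print('yaw',round(y,4),'shift units',np.round(R.T@(np.array(p)-s['tool_pos'])/.1,3), '' if yaw is None else ('az total',round(-(yaw-y)/.5,3)))
E
python3 -c "
from d import *
from m1 import cl
delta([.6457,-.1102,.018],np.pi/2+.289)
c=cam('wrist'); X=cloud(c);hsv=cv2.cvtColor(c['image'],cv2.COLOR_RGB2HSV)
roi=(X[...,0]<.75)&(X[...,0]>.53)&(X[...,1]<.06)&(X[...,1]>-.3)
cl(c,roi&(abs(X[...,2]-.036)<.005)&(hsv[...,2]<80),name=' rib',amin=60)
"
```

```text
t 31.1 p [ 0.6472 -0.109   0.1215] w 0.582 g 0.0 F [ 0.8  0.3 -0.3]
[[-0.284, 0.959, 0.004], [0.959, 0.284, -0.001], [-0.002, 0.004, -1.0]] [-0.2   0.31  1.75  0.    1.07 -0.49]
yaw 1.8584 shift units [-0.005 -0.022  1.035] ('az total', np.float64(-0.003))
 rib px [254. 190.] n 1772 mean [ 0.6456 -0.1087  0.0355] mid [ 0.6459 -0.1097  0.0349] rect [ 645.9 -110.2] [17.9 59.9] 16.1
```

Request:
play_rows(
  moves=[
    [[0,0,0,0,-0.015,0.2,50],[0,0,0,0,0,0.3,50],[0,0,0,0,0,0.25,50],[0,0,0,0,0,0.15,50],[0,0,0,0,0,0.08,50]],
  ],
)

```text
time: 31.57
tool_pos: [0.6431, -0.1094, 0.0195]
tcp_rot: [-1.88, -2.515, 0.001]
wrist_force: [-0.1, -0.4, -0.0]
width: 0.584
grip_force: 0.0
```

Request:
play_rows(
  moves=[
    [[0,0,0,0,0,0.02,50],[0,0,0,0,0,0,50],[0,0,0,0,0,0,50],[0,0,0,0,0,0,50]],
  ],
)

```text
time: 31.9
tool_pos: [0.6455, -0.1098, 0.0207]
tcp_rot: [1.879, 2.514, 0.002]
wrist_force: [0.6, 0.2, 0.0]
width: 0.585
grip_force: 0.0
```

```bash
python3 -c "
from d import *
delta([.6459,-.1102,.018],np.pi/2+.285)"
```

```text
t 31.9 p [ 0.6455 -0.1098  0.0207] w 0.585 g 0.0 F [0.6 0.2 0. ]
[[-0.283, 0.959, 0.003], [0.959, 0.283, -0.001], [-0.002, 0.003, -1.0]] [-0.21  0.42  1.82  0.    0.9  -0.49]
yaw 1.8578 shift units [-0.004  0.002  0.027] ('az total', np.float64(0.004))
```

Close and lift.

Request:
play_rows(
  moves=[
    [[0,0,0,0,0,0.02,50],[0,0,0,0,0,0,50],[0,0,0,0,0,0,5],[0,0,0,0,0,0,5],[0,0,0,0,0,0,5]],
  ],
  newtons=60,
)

```text
time: 32.32
tool_pos: [0.6444, -0.1095, 0.0172]
tcp_rot: [1.88, 2.516, 0.001]
wrist_force: [1.8, -0.6, -1.2]
width: 0.196
grip_force: 60.8
```

Request:
play_rows(
  moves=[
    [[0,0,0,0,0,0,5],[0,0,0,0,0,0,5],[0,0,0,0,0,0,5],[0,0,0,0,0,0,5],[0,0,0,0,0,0,5]],
  ],
)

```text
time: 32.73
tool_pos: [0.6443, -0.1095, 0.0171]
tcp_rot: [1.881, 2.516, 0.001]
wrist_force: [0.2, 1.2, 3.7]
width: 0.192
grip_force: 61.6
```

Request:
play_rows(
  moves=[
    [[0,0,0,0,0,-0.15,5],[0,0,0,0,0,-0.35,5],[0,0,0,0,0,-0.38,5],[0,0,0,0,0,-0.38,5],[0,0,0,0,0,-0.38,5]],
  ],
)

```text
time: 33.15
tool_pos: [0.6422, -0.1092, 0.1801]
tcp_rot: [-1.879, -2.513, 0.003]
wrist_force: [0.8, 0.0, -2.3]
width: 0.194
grip_force: 60.7
```

Request:
play_rows(
  moves=[
    [[0,0,0,0,0,-0.2,5],[0,0,0,0,0,-0.1,5],[0,0,0,0,0,0,5],[0,0,0,0,0,0,5]],
  ],
)

```text
time: 33.48
tool_pos: [0.6429, -0.1093, 0.2088]
tcp_rot: [-1.88, -2.515, 0.002]
wrist_force: [-0.9, -0.0, -3.1]
width: 0.191
grip_force: 60.9
```

```bash
python3 -c "
from d import *
from m1 import cl
delta([.4918,.1843,.21],np.pi/2-.025)
c=cam('wrist'); X=cloud(c);hsv=cv2.cvtColor(c['image'],cv2.COLOR_RGB2HSV);np.savez('pics/wrist5.npz',**c);save(c,'wrist5')
"
```

```text
t 33.48 p [ 0.6429 -0.1093  0.2088] w 0.191 g 60.9 F [-0.9 -0.  -3.1]
[[-0.283, 0.959, -0.002], [0.959, 0.283, 0.0], [0.001, -0.002, -1.0]] [-0.21  0.24  1.68 -0.    1.23 -0.49]
yaw 1.8578 shift units [ 3.244 -0.618 -0.007] ('az total', np.float64(0.624))
```

View pics/wrist5.png

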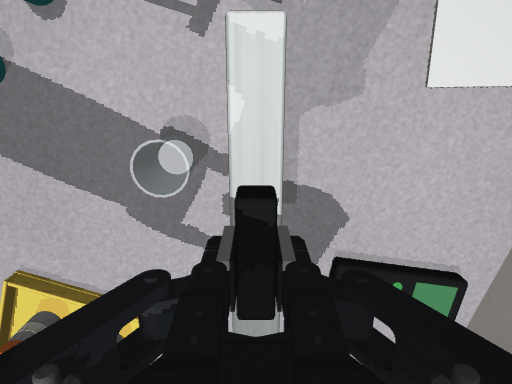

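```bash
cat > barpose.py <<'E'
from h import *
def barpose(c,s):
    X=cloud(c); R=Ro.from_rotvec(s['tcp_rot']).as_matrix(); L=(X-s['tool_pos'])@R
    m=(abs(L[...,2]-.003)<.006)&(abs(L[...,1])<.03)&(L[...,0]>.035)&(L[...,0]<.13)
    q=L[m]; r=cv2.minAreaRect(np.float32(q[:,:2]*1000))
    e=np.percentile(q[:,0],99.7); sl=[np.median(q[abs(q[:,0]-a)<.006][:,1]) for a in (.05,.09)]
    ym=[(lambda y:(y.min()+y.max())/2)(q[abs(q[:,0]-a)<.006][:,1]) for a in (.05,.09)]
    print('n',len(q),'end x',round(e,4),'-> centre x',round(e-.105,4),'mid y at .05,.09',np.round(ym,4),'z',np.round(np.median(q[:,2]),4),'rect',np.round(r[0],1),np.round(r[1],1),round(r[2],1))
E
python3 -c "
from barpose import *
c=dict(np.load('pics/wrist5.npz')); barpose(c,bot.read_state())"
```

```text
n 9232 end x 0.1026 -> centre x -0.0024 mid y at .05,.09 [ 0.0001 -0.    ] z 0.0022 rect [68.9  0.1] [26.1 67.9] 90.0
```

Request:
play_rows(
  moves=[
    [[0,0,0.16,0,0,0,5],[0,0,0.24,0,0,0,5],[0,0,0.224,0,0,0,5],[0,0,0,0.2,-0.11,0,5],[0,0,0,0.324,-0.176,0,5]],
  ],
)

```text
time: 33.95
tool_pos: [0.6156, -0.0582, 0.2065]
tcp_rot: [-2.251, -2.187, 0.006]
wrist_force: [0.4, 1.8, -2.0]
width: 0.2
grip_force: 60.8
```

Request:
play_rows(
  moves=[
    [[0,0,0,0.324,-0.176,0,5],[0,0,0,0.324,-0.176,0,5],[0,0,0,0.324,-0.176,0,5],[0,0,0,0.324,-0.176,0,5],[0,0,0,0.324,-0.176,0,5]],
  ],
)

```text
time: 34.37
tool_pos: [0.5295, 0.1087, 0.2069]
tcp_rot: [-2.247, -2.19, 0.008]
wrist_force: [0.6, 1.2, -1.6]
width: 0.193
grip_force: 60.8
```

Request:
play_rows(
  moves=[
    [[0,0,0,0.324,-0.176,0,5],[0,0,0,0.25,-0.13,0,5],[0,0,0,0.2,-0.11,0,5],[0,0,0,0,0,0,5],[0,0,0,0,0,0,5]],
  ],
)

```text
time: 34.78
tool_pos: [0.4908, 0.1865, 0.2076]
tcp_rot: [-2.245, -2.195, 0.008]
wrist_force: [0.2, 0.1, -2.0]
width: 0.195
grip_force: 60.8
```

Request:
play_rows(
  moves=[
    [[0,0,0,0,0,0,5],[0,0,0,0,0,0,5],[0,0,0,0,0,0,5]],
  ],
)

```text
time: 35.03
tool_pos: [0.4932, 0.1851, 0.2098]
tcp_rot: [-2.25, -2.192, 0.002]
wrist_force: [-0.9, 0.2, -1.8]
width: 0.195
grip_force: 60.8
```

```bash
python3 -c "
from d import *
from barpose import *
from m1 import cl
delta([.4918,.1861,.14],np.pi/2-.025)
c=cam('wrist'); X=cloud(c);hsv=cv2.cvtColor(c['image'],cv2.COLOR_RGB2HSV)
barpose(c,bot.read_state())
cl(c,(X[...,1]>.06)&(abs(X[...,2]-.108)<.005)&(hsv[...,2]<60)&(hsv[...,1]<120),name='cheek')
"
```

```text
t 35.03 p [0.4932 0.1851 0.2098] w 0.195 g 60.8 F [-0.9  0.2 -1.8]
[[0.026, 1.0, -0.001], [1.0, -0.026, -0.001], [-0.001, -0.001, -1.0]] [ 0.31 -0.    1.94 -0.    1.2   0.34]
yaw 1.5443 shift units [ 0.01  -0.013  0.698] ('az total', np.float64(-0.003))
n 9265 end x 0.1027 -> centre x -0.0023 mid y at .05,.09 [-0.0004 -0.0005] z 0.0038 rect [69.1 -0.5] [26.1 68.1] 90.0
cheek px [223.  60.] n 232 mean [0.4718 0.2796 0.1076] mid [0.4719 0.2785 0.1075] rect [472.  278.7] [ 4.5 31.6] 1.3
cheek px [286.  62.] n 55 mean [0.517  0.2765 0.1077] mid [0.5169 0.2775 0.1076] rect [517.  277.4] [31.1  0.9] 88.6
```

Request:
play_rows(
  moves=[
    [[0,0,0,0.01,-0.013,0.2,5],[0,0,0,0,0,0.25,5],[0,0,0,0,0,0.15,5],[0,0,0,0,0,0.08,5],[0,0,0,0,0,0,5]],
  ],
)

```text
time: 35.5
tool_pos: [0.4903, 0.186, 0.1403]
tcp_rot: [-2.249, -2.191, 0.006]
wrist_force: [0.1, -0.2, -2.9]
width: 0.192
grip_force: 60.8
```

Request:
play_rows(
  moves=[
    [[0,0,0,0,0,0,5],[0,0,0,0,0,0,5],[0,0,0,0,0,0,5]],
  ],
)

```text
time: 35.75
tool_pos: [0.493, 0.1875, 0.1443]
tcp_rot: [2.248, 2.192, 0.004]
wrist_force: [0.0, -0.4, -2.1]
width: 0.194
grip_force: 60.8
```

```bash
python3 -c "
from d import *
delta([.4917,.1862,.113],np.pi/2-.025)
"
```

```text
t 35.75 p [0.493  0.1875 0.1443] w 0.194 g 60.8 F [ 0.  -0.4 -2.1]
[[0.025, 1.0, 0.003], [1.0, -0.025, 0.001], [0.001, 0.003, -1.0]] [0.32 0.06 2.01 0.   1.07 0.34]
yaw 1.5455 shift units [-0.014 -0.014  0.313] ('az total', np.float64(-0.001))
```

Request:
play_rows(
  moves=[
    [[0,0,0,-0.013,-0.013,0.06,5],[0,0,0,0,0,0.06,5],[0,0,0,0,0,0,5],[0,0,0,0,0,0,5],[0,0,0,0,0,0,5]],
  ],
)

```text
time: 36.17
tool_pos: [0.4902, 0.1859, 0.1304]
tcp_rot: [-2.249, -2.193, 0.0]
wrist_force: [-0.0, -0.1, -2.3]
width: 0.192
grip_force: 60.8
```

```bash
python3 -c "
from d import *
delta([.4917,.1862,.113],np.pi/2-.025)
"
```

```text
t 36.17 p [0.4902 0.1859 0.1304] w 0.192 g 60.8 F [-0.  -0.1 -2.3]
[[0.025, 1.0, -0.0], [1.0, -0.025, -0.0], [-0.0, -0.0, -1.0]] [0.32 0.07 2.03 0.   1.05 0.34]
yaw 1.5459 shift units [0.003 0.015 0.174] ('az total', np.float64(0.0))
```

Request:
play_rows(
  moves=[
    [[0,0,0,0.003,0.012,0.04,5],[0,0,0,0,0,0.04,5],[0,0,0,0,0,0.04,5],[0,0,0,0,0,0.03,5],[0,0,0,0,0,0,5]],
  ],
)

```text
time: 36.58
tool_pos: [0.4908, 0.186, 0.1144]
tcp_rot: [-2.248, -2.193, 0.003]
wrist_force: [-1.2, 1.0, -2.2]
width: 0.195
grip_force: 60.8
```

Request:
play_rows(
  moves=[
    [[0,0,0,0,0,0.02,5],[0,0,0,0,0,0,5],[0,0,0,0,0,0,5]],
  ],
)

```text
time: 36.83
tool_pos: [0.4916, 0.1862, 0.1136]
tcp_rot: [-2.249, -2.193, 0.0]
wrist_force: [0.6, -0.1, -2.6]
width: 0.194
grip_force: 60.8
```

Request:
play_rows(
  moves=[
    [[0,0,0,0,0,0.012,5],[0,0,0,0,0,0,5],[0,0,0,0,0,0,5]],
  ],
)

```text
time: 37.08
tool_pos: [0.492, 0.1863, 0.1131]
tcp_rot: [2.249, 2.193, 0.001]
wrist_force: [-0.8, 0.2, 0.8]
width: 0.197
grip_force: 61.2
```

Request:
play_rows(
  moves=[
    [[0,0,0,0,0,0,45],[0,0,0,0,0,0,45],[0,0,0,0,0,0,45],[0,0,0,0,0,-0.1,45],[0,0,0,0,0,-0.3,45]],
  ],
)

```text
time: 37.5
tool_pos: [0.4879, 0.185, 0.1485]
tcp_rot: [-2.246, -2.19, 0.014]
wrist_force: [-0.5, 0.3, -0.4]
width: 0.524
grip_force: 0.0
```

Request:
play_rows(
  moves=[
    [[0,0,0,-0.1,0,-0.35,45],[0,0,0,-0.3,0,-0.3,45],[0,0,0,-0.35,0.1,-0.2,45],[0,0,0,-0.2,0.1,-0.1,45],[0,0,0,0,0,0,45]],
  ],
)

```text
time: 37.92
tool_pos: [0.5128, 0.0883, 0.252]
tcp_rot: [2.248, 2.185, 0.009]
wrist_force: [0.9, 0.6, 0.7]
width: 0.526
grip_force: 0.0
```

Request:
play_rows(
  moves=[
    [[0,0,0,0,0,0,45],[0,0,0,0,0,0,45]],
  ],
)

```text
time: 38.08
tool_pos: [0.5088, 0.0915, 0.2468]
tcp_rot: [-2.249, -2.192, 0.0]
wrist_force: [-0.5, 0.1, -0.6]
width: 0.527
grip_force: 0.0
```

```bash
python3 -c "
from d import *
from m1 import cl
c=cam('wrist'); X=cloud(c);hsv=cv2.cvtColor(c['image'],cv2.COLOR_RGB2HSV);save(c,'wrist6');np.savez('pics/wrist6.npz',**c)
z=X[...,2]; roi=(X[...,0]>.4)&(X[...,0]<.62)&(X[...,1]>0)&(X[...,1]<.33)
cl(c,roi&(abs(z-.110)<.004)&(hsv[...,2]>90)&(hsv[...,1]<60),name='bartop')
cl(c,roi&(abs(z-.132)<.004)&(hsv[...,2]<80),name='rib')
cl(c,roi&(abs(z-.146)<.005)&(hsv[...,0]<5)&(hsv[...,1]>150),name='fin')
cl(c,roi&(abs(z-.119)<.004)&(hsv[...,0]<5)&(hsv[...,1]>150),name='arm')
delta([.5442,.0812,.22],np.pi-.215)
"
```

```text
bartop px [234. 108.] n 3593 mean [0.4914 0.1487 0.1095] mid [0.4909 0.1572 0.1094] rect [490.8 156.8] [154.1  25.9] 88.6
rib px [231.  62.] n 1926 mean [0.4918 0.1857 0.1315] mid [0.4917 0.1846 0.1314] rect [491.6 185. ] [58.8 17.9] 88.4
rib px [299. 186.] n 103 mean [0.545  0.0868 0.1319] mid [0.5453 0.0866 0.132 ] rect [545.5  86.7] [ 0.7 37.5] 77.6
fin px [299. 196.] n 716 mean [0.5436 0.0818 0.1453] mid [0.5437 0.0815 0.1442] rect [543.8  81.1] [12.4 39.8] 78.1
arm px [297. 172.] n 48 mean [0.5453 0.0949 0.1154] mid [0.5456 0.0955 0.1156] rect [544.6  94.3] [ 8.7 11.6] 26.4
arm px [312. 177.] n 16 mean [0.5583 0.0897 0.1155] mid [0.5578 0.0897 0.1157] rect [558.1  89.9] [4.4 6.7] 45.0
arm px [310. 183.] n 14 mean [0.5568 0.0841 0.1154] mid [0.5563 0.0842 0.1156] rect [556.4  84.1] [3.2 7. ] 78.6
arm px [287. 228.] n 1049 mean [0.5358 0.0437 0.1215] mid [0.536  0.0425 0.1205] rect [534.   42.7] [53.1 21.7] 77.9
t 38.13 p [0.5084 0.0918 0.2461] w 0.527 g 0.0 F [ 0.1 -0.6 -0.8]
[[0.025, 1.0, -0.002], [1.0, -0.025, 0.0], [0.0, -0.002, -1.0]] [ 0.13 -0.05  1.92  0.    1.27  0.15]
yaw 1.5461 shift units [-0.097  0.361  0.261] ('az total', np.float64(-2.761))
```

View pics/wrist6.png

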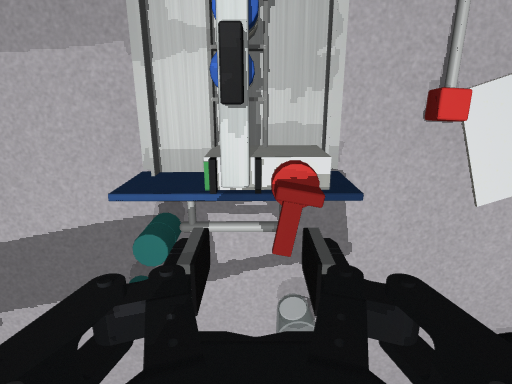

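Request:
play_rows(
  moves=[
    [[0,0,-0.1,-0.1,0.36,0,45],[0,0,-0.24,0,0,0,45],[0,0,-0.24,0,0,0,45],[0,0,-0.24,0,0,0,45],[0,0,-0.24,0,0,0,45]],
  ],
  newtons=30,
)

```text
time: 38.55
tool_pos: [0.5439, 0.0816, 0.2451]
tcp_rot: [-1.584, -2.709, 0.003]
wrist_force: [0.2, -0.5, 0.1]
width: 0.524
grip_force: 0.0
```

Request:
play_rows(
  moves=[
    [[0,0,-0.24,0,0,0,45],[0,0,-0.24,0,0,0,45],[0,0,-0.24,0,0,0,45],[0,0,-0.24,0,0,0,45],[0,0,-0.24,0,0,0,45]],
  ],
)

```text
time: 38.97
tool_pos: [0.5438, 0.0817, 0.2454]
tcp_rot: [-0.712, -3.057, 0.001]
wrist_force: [-0.8, 0.1, 0.3]
width: 0.528
grip_force: 0.0
```

Request:
play_rows(
  moves=[
    [[0,0,-0.24,0,0,0.2,45],[0,0,-0.24,0,0,0.3,45],[0,0,-0.04,0,0,0.2,45],[0,0,0,0,0,0.1,45],[0,0,0,0,0,0,45]],
  ],
)

```text
time: 39.38
tool_pos: [0.5417, 0.0811, 0.1627]
tcp_rot: [-0.321, -3.117, 0.002]
wrist_force: [-1.5, 0.4, 0.2]
width: 0.533
grip_force: 0.0
```

Request:
play_rows(
  moves=[
    [[0,0,0,0,0,0,45],[0,0,0,0,0,0,45],[0,0,0,0,0,0,45]],
  ],
)

```text
time: 39.63
tool_pos: [0.5463, 0.0807, 0.1687]
tcp_rot: [0.322, 3.122, 0.001]
wrist_force: [-0.0, -0.3, -0.4]
width: 0.525
grip_force: 0.0
```

```bash
python3 -c "
from d import *
delta([.5438,.0813,.128],2.934)
"
```

```text
t 39.63 p [0.5463 0.0807 0.1687] w 0.525 g 0.0 F [-0.  -0.3 -0.4]
[[-0.979, 0.204, 0.003], [0.204, 0.979, 0.0], [-0.003, 0.001, -1.0]] [ 0.1   0.08  1.94  0.    1.12 -1.26]
yaw 2.9357 shift units [0.026 0.    0.407] ('az total', np.float64(0.003))
```

Request:
play_rows(
  moves=[
    [[0,0,0,0.02,0,0.15,45],[0,0,0,0,0,0.15,45],[0,0,0,0,0,0.07,45],[0,0,0,0,0,0.03,45],[0,0,0,0,0,0,45]],
  ],
)

```text
time: 40.05
tool_pos: [0.543, 0.0807, 0.1269]
tcp_rot: [-0.323, -3.125, 0.0]
wrist_force: [-0.2, 0.2, 0.1]
width: 0.527
grip_force: 0.0
```

Request:
play_rows(
  moves=[
    [[0,0,0,0,0,0,45],[0,0,0,0,0,0,45],[0,0,0,0,0,0,45]],
  ],
)

```text
time: 40.3
tool_pos: [0.5438, 0.0808, 0.1279]
tcp_rot: [0.323, 3.123, 0.001]
wrist_force: [-1.1, 0.1, -0.4]
width: 0.53
grip_force: 0.0
```

```bash
python3 -c "
from d import *
delta([.5438,.0813,.128],2.934)
"
```

```text
t 40.3 p [0.5438 0.0808 0.1279] w 0.53 g 0.0 F [-1.1  0.1 -0.4]
[[-0.979, 0.204, 0.002], [0.204, 0.979, 0.0], [-0.002, 0.001, -1.0]] [ 0.1   0.12  1.98  0.    1.04 -1.26]
yaw 2.9357 shift units [ 0.001  0.005 -0.001] ('az total', np.float64(0.003))
```

Request:
play_rows(
  moves=[
    [[0,0,0,0,0,0,3],[0,0,0,0,0,0,3],[0,0,0,0,0,0,3],[0,0,0,0,0,0,3],[0,0,0,0,0,0,3]],
  ],
)

```text
time: 40.72
tool_pos: [0.5434, 0.0811, 0.1274]
tcp_rot: [0.323, 3.124, 0.001]
wrist_force: [0.1, 0.7, 2.2]
width: 0.132
grip_force: 34.5
```

Request:
play_rows(
  moves=[
    [[0,0,0,0,0,0,3],[0,0,0,0,0,0,3],[0,0,0.1,0,0,0,3],[0,0,0.15,0,0,0,3],[0,0,0.15,0,0,0,3]],
  ],
)

```text
time: 41.13
tool_pos: [0.5434, 0.0812, 0.1273]
tcp_rot: [0.638, 3.075, 0.001]
wrist_force: [0.3, 3.5, 3.7]
width: 0.131
grip_force: 34.6
```

```bash
python3 -c "
from d import *
delta([.5440,.0811,.128],1.546); print(bot.read_state()['torque'])
"
```

```text
t 41.13 p [0.5434 0.0812 0.1273] w 0.131 g 34.6 F [0.3 3.5 3.7]
[[-0.917, 0.398, 0.001], [0.398, 0.917, 0.001], [-0.001, 0.001, -1.0]] [ 0.1   0.12  1.98  0.    1.04 -1.06]
yaw 2.7324 shift units [-0.006  0.001 -0.007] ('az total', np.float64(2.373))
[0.30797729 0.02354113 0.08224177]
```

Smooth. Continue turning.

Request:
play_rows(
  moves=[
    [[0,0,0.2,0,0,0,3],[0,0,0.2,0,0,0,3],[0,0,0.2,0,0,0,3],[0,0,0.2,0,0,0,3],[0,0,0.2,0,0,0,3]],
  ],
)

```text
time: 41.55
tool_pos: [0.5438, 0.0816, 0.1274]
tcp_rot: [1.381, 2.821, 0.003]
wrist_force: [1.7, 3.7, 2.2]
width: 0.126
grip_force: 34.5
```

Request:
play_rows(
  moves=[
    [[0,0,0.2,0,0,0,3],[0,0,0.2,0,0,0,3],[0,0,0.2,0,0,0,3],[0,0,0.2,0,0,0,3],[0,0,0.2,0,0,0,3]],
  ],
)

```text
time: 41.97
tool_pos: [0.5442, 0.0816, 0.1274]
tcp_rot: [2.036, 2.391, 0.004]
wrist_force: [3.1, 3.9, 1.5]
width: 0.135
grip_force: 34.3
```

Request:
play_rows(
  moves=[
    [[0,0,0.2,0,0,0,3],[0,0,0.15,0,0,0,3],[0,0,0.05,0,0,0,3],[0,0,0,0,0,0,3],[0,0,0,0,0,0,3]],
  ],
)

```text
time: 42.38
tool_pos: [0.5443, 0.0816, 0.1274]
tcp_rot: [2.257, 2.183, 0.005]
wrist_force: [3.9, 4.7, 1.0]
width: 0.128
grip_force: 34.7
```

```bash
python3 -c "
from d import *
delta([.5440,.0811,.128],1.546); print(bot.read_state()['torque'])
"
```

```text
t 42.38 p [0.5443 0.0816 0.1274] w 0.128 g 34.7 F [3.9 4.7 1. ]
[[0.033, 0.999, 0.003], [0.999, -0.033, 0.001], [0.001, 0.003, -1.0]] [0.1  0.12 1.98 0.   1.04 0.14]
yaw 1.5373 shift units [-0.005 -0.003 -0.006] ('az total', np.float64(-0.017))
[ 0.6106951  -0.38540637  0.46269213]
```

Request:
play_rows(
  moves=[
    [[0,0,0.04,0,0,0,3],[0,0,0.03,0,0,0,3],[0,0,0,0,0,0,3],[0,0,0,0,0,0,40],[0,0,0,0,0,0,40]],
  ],
)

```text
time: 42.8
tool_pos: [0.5423, 0.0805, 0.1264]
tcp_rot: [-2.297, -2.142, 0.003]
wrist_force: [0.9, -0.1, 0.0]
width: 0.409
grip_force: 0.0
```

Request:
play_rows(
  moves=[
    [[0,0,-0.06,0,0,0,40],[0,0,0,0,0,-0.1,40],[0,0,0,0,0,-0.3,40],[0,0,0,0,0,-0.35,40],[0,0,0,-0.3,-0.2,-0.2,40]],
  ],
)

```text
time: 43.22
tool_pos: [0.5255, 0.0541, 0.2261]
tcp_rot: [2.261, 2.177, 0.01]
wrist_force: [1.5, -0.7, 1.4]
width: 0.47
grip_force: 0.0
```

Request:
play_rows(
  moves=[
    [[0,0,0,-0.3,-0.2,-0.2,0],[0,0,0,-0.25,-0.15,0,0],[0,0,0,0,0,0,0],[0,0,0,0,0,0,0],[0,0,0,0,0,0,0]],
  ],
)

```text
time: 43.63
tool_pos: [0.4845, -0.002, 0.242]
tcp_rot: [-2.267, -2.175, -0.0]
wrist_force: [-0.0, 0.6, 0.0]
width: 0.003
grip_force: 0.0
```

```bash
python3 -c "
from d import *
from m1 import cl
c=cam('wrist'); X=cloud(c);hsv=cv2.cvtColor(c['image'],cv2.COLOR_RGB2HSV);save(c,'wrist7');np.savez('pics/wrist7.npz',**c)
z=X[...,2]; roi=(X[...,0]>.4)&(X[...,0]<.62)&(X[...,1]>0)&(X[...,1]<.33)
cl(c,roi&(abs(z-.110)<.004)&(hsv[...,2]>90)&(hsv[...,1]<60),name='bartop')
cl(c,roi&(abs(z-.132)<.004)&(hsv[...,2]<80),name='rib')
cl(c,roi&(abs(z-.146)<.005)&(hsv[...,0]<5)&(hsv[...,1]>150),name='fin')
cl(c,roi&(abs(z-.121)<.004)&(hsv[...,0]<5)&(hsv[...,1]>150),name='arm')
cl(c,(X[...,0]>.43)&(X[...,0]<.55)&(abs(X[...,1]-.03)<.012)&(abs(z-.087)<.006)&(hsv[...,1]<60),name='handle')
delta([.488,-.008,.074],1.546)
"
```

```text
bartop px [256.  33.] n 2139 mean [0.4895 0.1149 0.1096] mid [0.4895 0.1133 0.1095] rect [489.3 109.2] [58.9 25.3] 88.5
rib px [322.  78.] n 100 mean [0.538  0.078  0.1318] mid [0.538  0.0787 0.132 ] rect [538.  79.] [37.4  1.2] 89.9
fin px [334.  73.] n 998 mean [0.5433 0.08   0.1453] mid [0.5437 0.0796 0.1443] rect [543.8  79.6] [38.7 12.4] 88.8
arm px [282.  77.] n 1826 mean [0.5086 0.0805 0.1216] mid [0.5085 0.0804 0.1217] rect [508.5  80.7] [18.1 60.2] 88.5
handle px [259. 136.] n 1585 mean [0.4889 0.0311 0.0889] mid [0.4884 0.0327 0.0882] rect [488.9  32.9] [117.8  18.1] 0.0
t 43.68 p [ 0.4846 -0.0016  0.2417] w -0.006 g 0.0 F [0.7 0.5 0.1]
[[0.04, 0.999, -0.001], [0.999, -0.04, 0.0], [0.0, -0.001, -1.0]] [-0.05 -0.11  1.98  0.    1.27 -0.01]
yaw 1.5304 shift units [-0.063  0.037  1.677] ('az total', np.float64(-0.031))
```

View pics/wrist7.png

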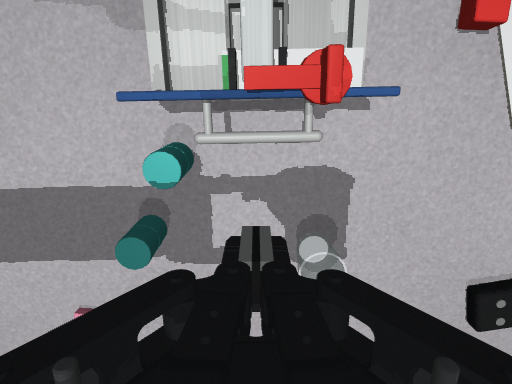

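Request:
play_rows(
  moves=[
    [[0,0,-0.03,-0.063,0.037,0.2,0],[0,0,0,0,0,0.35,0],[0,0,0,0,0,0.35,0],[0,0,0,0,0,0.35,0],[0,0,0,0,0,0.25,0]],
  ],
)

```text
time: 44.1
tool_pos: [0.4863, -0.0073, 0.0882]
tcp_rot: [-2.245, -2.192, 0.005]
wrist_force: [-1.0, -0.4, -0.3]
width: -0.002
grip_force: 0.0
```

Request:
play_rows(
  moves=[
    [[0,0,0,0,0,0.15,0],[0,0,0,0,0,0.05,0],[0,0,0,0,0,0,0],[0,0,0,0,0,0,0],[0,0,0,0,0,0,0]],
  ],
)

```text
time: 44.52
tool_pos: [0.4896, -0.0081, 0.0732]
tcp_rot: [2.247, 2.193, 0.003]
wrist_force: [1.0, -0.4, 0.2]
width: 0.001
grip_force: 0.0
```

```bash
python3 -c "
from d import *
delta([.488,.016,.074],1.546)
"
```

```text
t 44.52 p [ 0.4896 -0.0081  0.0732] w 0.001 g 0.0 F [ 1.  -0.4  0.2]
[[0.024, 1.0, 0.002], [1.0, -0.024, -0.0], [-0.0, 0.002, -1.0]] [-0.07  0.07  2.14  0.    0.92 -0.04]
yaw 1.5463 shift units [ 0.241 -0.022 -0.008] ('az total', np.float64(0.001))
```

Request:
play_rows(
  moves=[
    [[0,0,0,0.08,0,0,0],[0,0,0,0.08,0,0,0],[0,0,0,0.08,0,0,0],[0,0,0,0.12,0,0,0],[0,0,0,0.12,0,0,0]],
  ],
)

```text
time: 44.93
tool_pos: [0.4901, 0.0393, 0.073]
tcp_rot: [2.246, 2.192, -0.0]
wrist_force: [-0.6, -5.9, 2.1]
width: -0.003
grip_force: 2.8
```

Request:
play_rows(
  moves=[
    [[0,0,0,0.12,0,0,0],[0,0,0,0.12,0,0,0],[0,0,0,0.12,0,0,0],[0,0,0,0.12,0,0,0],[0,0,0,0.12,0,0,0]],
  ],
)

```text
time: 45.35
tool_pos: [0.4916, 0.0997, 0.073]
tcp_rot: [2.246, 2.193, 0.0]
wrist_force: [-0.5, -6.1, 2.5]
width: -0.002
grip_force: 2.9
```

```bash
python3 -c "
from d import *
delta([.4935,.2445,.074],1.546)
"
```

```text
t 45.35 p [0.4916 0.0997 0.073 ] w -0.002 g 2.9 F [-0.5 -6.1  2.5]
[[0.024, 1.0, 0.002], [1.0, -0.024, -0.002], [-0.002, 0.002, -1.0]] [ 0.15  0.09  2.12 -0.    0.93  0.18]
yaw 1.5471 shift units [ 1.448 -0.015 -0.013] ('az total', np.float64(0.002))
```

Request:
play_rows(
  moves=[
    [[0,0,0,0.12,0,0,0],[0,0,0,0.12,0,0,0],[0,0,0,0.12,0,0,0],[0,0,0,0.12,0,0,0],[0,0,0,0.12,0,0,0]],
  ],
)

```text
time: 45.77
tool_pos: [0.4929, 0.1598, 0.073]
tcp_rot: [2.246, 2.193, -0.0]
wrist_force: [0.9, -6.2, 4.2]
width: 0.001
grip_force: 2.9
```

Request:
play_rows(
  moves=[
    [[0,0,0,0.12,0,0,0],[0,0,0,0.12,0,0,0],[0,0,0,0.12,0,0,0],[0,0,0,0.12,0,0,0],[0,0,0,0.1,0,0,0]],
  ],
)

```text
time: 46.18
tool_pos: [0.4943, 0.2182, 0.073]
tcp_rot: [2.246, 2.193, 0.001]
wrist_force: [1.3, -5.8, 3.6]
width: 0.001
grip_force: 2.8
```

Request:
play_rows(
  moves=[
    [[0,0,0,0.05,0,0,0],[0,0,0,0.05,0,0,0],[0,0,0,0.04,0,0,0]],
  ],
)

```text
time: 46.43
tool_pos: [0.4943, 0.2319, 0.0723]
tcp_rot: [2.248, 2.194, 0.0]
wrist_force: [0.2, -4.3, 3.2]
width: -0.001
grip_force: 2.3
```

Request:
play_rows(
  moves=[
    [[0,0,0,0.04,0,0,0],[0,0,0,0.03,0,0,0],[0,0,0,0.03,0,0,0]],
  ],
)

```text
time: 46.68
tool_pos: [0.4943, 0.2415, 0.0719]
tcp_rot: [2.249, 2.193, -0.0]
wrist_force: [0.4, -4.9, 4.4]
width: 0.001
grip_force: 2.2
```

Request:
play_rows(
  moves=[
    [[0,0,0,0.03,0,0,0],[0,0,0,0.02,0,0,0],[0,0,0,0,0,0,0]],
  ],
)

```text
time: 46.93
tool_pos: [0.4944, 0.2456, 0.0718]
tcp_rot: [2.247, 2.193, -0.003]
wrist_force: [1.8, -8.5, 5.3]
width: -0.001
grip_force: 3.9
```

Request:
play_rows(
  moves=[
    [[0,0,0,0.03,0,0,0],[0,0,0,0,0,0,0],[0,0,0,0,0,0,0]],
  ],
)

```text
time: 47.18
tool_pos: [0.4944, 0.2458, 0.0718]
tcp_rot: [2.245, 2.192, -0.009]
wrist_force: [0.2, -17.0, 8.4]
width: -0.0
grip_force: 8.7
```

Request:
play_rows(
  moves=[
    [[0,0,0,0.03,0,0,0],[0,0,0,0,0,0,0],[0,0,0,-0.1,0,0,0],[0,0,0,-0.25,0,0,0],[0,0,0,-0.3,0,0,0]],
  ],
)

```text
time: 47.6
tool_pos: [0.4928, 0.1886, 0.0715]
tcp_rot: [-2.247, -2.194, -0.002]
wrist_force: [0.7, -0.3, 0.5]
width: 0.001
grip_force: 0.0
```

Request:
play_rows(
  moves=[
    [[0,0,0,-0.2,0,-0.2,0],[0,0,0,0,0,-0.38,0],[0,0,0,0,0,-0.38,0],[0,0,0,0,0,-0.38,0],[0,0,0,-0.35,0,0,0]],
  ],
)

```text
time: 48.02
tool_pos: [0.497, 0.1382, 0.2148]
tcp_rot: [2.242, 2.194, 0.026]
wrist_force: [1.8, -0.7, 1.8]
width: 0.006
grip_force: 0.0
```

Request:
play_rows(
  moves=[
    [[0,0,0,-0.38,0,0,0],[0,0,0,-0.38,0,0,0],[0,0,0,0,0,0,0],[0,0,0,0,0,0,0],[0,0,0,0,0,0,0]],
  ],
)

```text
time: 48.43
tool_pos: [0.4895, 0.0573, 0.2054]
tcp_rot: [-2.249, -2.191, -0.001]
wrist_force: [-0.2, 0.5, 0.3]
width: -0.002
grip_force: 0.0
```

```bash
python3 -c "
from h import *
from m1 import cl
st()
c=cam('wrist'); X=cloud(c);hsv=cv2.cvtColor(c['image'],cv2.COLOR_RGB2HSV);z=X[...,2]
cl(c,(X[...,0]>.43)&(X[...,0]<.55)&(X[...,1]>.2)&(X[...,1]<.275)&(abs(z-.087)<.006)&(hsv[...,1]<60),name='handle',amin=60)
t=cam('top'); s=cam('side')
cv2.imwrite('pics/fin.png',np.vstack([np.hstack([t['image'][60:260,60:440],cv2.resize(c['image'],(380,200))]),np.hstack([s['image'][90:350,80:460],s['image'][90:350,80:460]])])[:,:,::-1])
"
```

```text
t 48.43 p [0.4895 0.0573 0.2054] w -0.002 g 0.0 F [-0.2  0.5  0.3]
[[0.026, 1.0, -0.001], [1.0, -0.026, 0.002], [0.002, -0.001, -1.0]] [ 0.06 -0.07  2.01  0.    1.19  0.09]
```

View pics/fin.png

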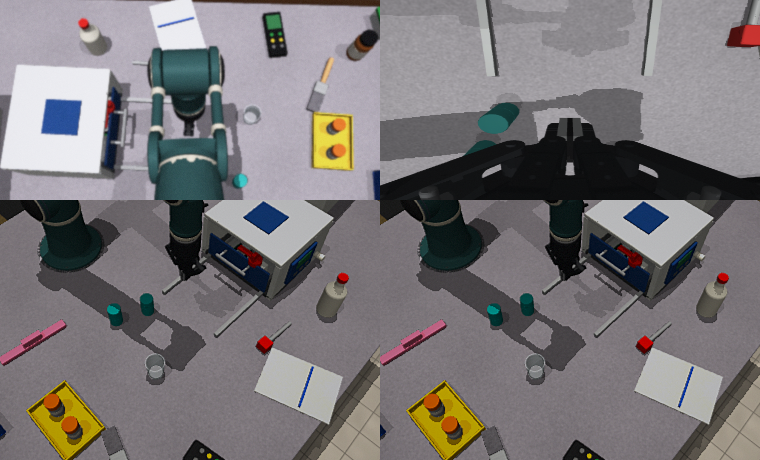

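```bash
python3 -c "
from h import *
from m1 import cl
for n in ('side','top'):
    c=cam(n); X=cloud(c);hsv=cv2.cvtColor(c['image'],cv2.COLOR_RGB2HSV);z=X[...,2]
    cl(c,(X[...,0]>.36)&(X[...,0]<.62)&(X[...,1]>.24)&(X[...,1]<.33)&(abs(z-.108)<.004)&(abs(hsv[...,0].astype(int)-113)<10)&(hsv[...,1]>120),name=n+' panel')
    cl(c,(abs(z-.146)<.004)&(abs(X[...,1]-.31)<.05)&(hsv[...,0]<5)&(hsv[...,1]>150),name=n+' fin')
    cl(c,(abs(z-.121)<.004)&(abs(X[...,1]-.31)<.05)&(hsv[...,0]<5)&(hsv[...,1]>150),name=n+' arm')
"
```

```text
side panel px [309. 136.] n 101 mean [0.4586 0.2992 0.1069] mid [0.4553 0.2994 0.1075] rect [456.7 299.6] [  9.7 155. ] 89.3
side panel px [343. 160.] n 29 mean [0.5937 0.2958 0.1076] mid [0.5927 0.2958 0.1078] rect [592.4 295.6] [ 7.7 46. ] 88.9
side fin px [334. 144.] n 22 mean [0.5517 0.2988 0.1453] mid [0.5513 0.2979 0.1453] rect [551.2 297.8] [10.3 20.4] 0.4
side arm px [325. 140.] n 79 mean [0.5117 0.3095 0.1212] mid [0.5111 0.3098 0.1211] rect [512.  309.7] [20.5 52.2] 89.6
top panel px [172. 153.] n 28 mean [0.5899 0.2975 0.1072] mid [0.5891 0.298  0.1074] rect [588.7 298.2] [ 8.  38.8] 89.5
top panel px [168. 200.] n 115 mean [0.4477 0.3003 0.1076] mid [0.4496 0.3006 0.1079] rect [450.4 300.4] [  8.2 155.7] 89.0
top fin px [169. 164.] n 12 mean [0.5469 0.2953 0.1448] mid [0.5471 0.2951 0.145 ] rect [547.1 295.4] [9.7 5.4] 6.0
top arm px [167. 176.] n 27 mean [0.5164 0.3048 0.1214] mid [0.5138 0.3049 0.1208] rect [513.5 305.1] [ 5.3 57.4] 87.9
```

Panel moved 0.070→0.300 in y (0.23 m), and the collar arm lies along −x, so it is locked.

```bash
python3 -c "
from workcell import bot
print(bot.finish_job())"
```

```text
the job is handed in; nothing more can be done
None
```

The job is done and handed in at about 49 s: both used jars stand in the returns tray, both fresh jars are in pockets 1 and 2, the bar is on its saddles, the collar is locked, and the carrier is fully home against its stop.

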